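# Set a bearing and gear case right by its lid layout

## Robot

A 6-joint arm with a two-finger parallel gripper is mounted at the origin on a cart in front of the work surface, level with it; the furniture and walls round the work are solid. World frame = base frame: x ahead of the robot, y to its left, z up, the work surface at z = 0. Lengths are in mm, angles in degrees, forces in N, time in s.
With the tool pointing down it reaches from about 300 to 850 mm from the base axis. Payload 4.2 kg.
Tool frame: the origin (TCP) lies at the very end of the fingers, on their centre line; the grasp point (between the pads) lies 19 mm behind it (env.grip_depth is the distance from the TCP to the grasp point, in mm); y points along the fingers, z is the direction in which the jaws open and shut, and the axes are right-handed (so a half turn about y gives the same grasp; the last joint's range is limited). The gripper opens to 91 mm and grips with 3 to 60 N. Pads are 32 mm wide; open, the fingers measure 118 mm over their backs; the gripper's body (76 mm by 178 mm) begins 60 mm behind the grasp point.
Start: joints at [69.271, 18.312, 89.639, -0, 72.044, -1.146], TCP at [192.733, 541.754, 213.976] pointing down, gripper open.
Joint ranges: [-177.97, 177.97], [-48.28, 115.42], [12.27, 149.76], [-77.06, 257.06], [2.81, 150.46], [-146.56, 146.56]. Speed limits (degrees/s): [147.25, 147.25, 180, 180, 180, 180].

## Interface

Orientations are given as [roll, pitch, yaw] about the fixed x, y, z axes, in that order (R = Rz(yaw) Ry(pitch) Rx(roll)).
In Python, from workcell import state, imaging, job, env gives the robot as it stands.
- The arm moves only by the shell command python3 -m pendant 'ROWS' [FORCE]. ROWS is JSON, a list of rows, each an object with "delta_pos": the shift along the tool's x, y, z in cm, a list of three; "twist": the turn, a rotation vector about the tool's x, y, z in degrees, a list of three; "grip": the opening in per cent of the stroke, from 0 (shut) to 100 (fully open). In form: [{"delta_pos": [tx, ty, tz], "twist": [wx, wy, wz], "grip": grip}, ...]. A call has exactly 5 rows; each row is the pose to reach, as a shift and turn from the pose commanded when the call began, along the tool's axes at that moment; what a row does not reach only later rows make up. A row lasts 1/10 s, in which the tool goes at most 50 mm and 8.59 degrees, less where a joint would pass 70% of its speed; a pose out of reach is approached as far as the arm can. A call with a gripper value outside its range is refused whole. The fingers move at their own pace and stop on an object; FORCE is the grip in N (left out, the last holds). Time passes only in rows, so rows that repeat a pose let the fingers close, or fill a call up. It gives the time, the measured TCP pose, the force and the opening at its end, in the units of the state.
- state(): the state, without advancing time (a new reading comes with each control period).
- imaging.grab_frame(name): name is "side" or "top" or "wrist"; returns (picture, depth): 420x560x3 uint8, red, green, blue; 420x560 float32, mm along the optical axis (not along the pixel's ray), 0 where there is no reading.
- imaging.camera_info(name): a dict with "fx", "fy", "cx", "cy" (pixels), "R" (3x3) and "t" (3): a world point X has camera coordinates R X + t. Camera axes: x right, y down, z forward; pixel columns grow to the right and rows downward; lengths in mm; the calibration is good to about 2 mm. A picture is of the moment at which its call begins: read the wrist's pose just before it. camera_info takes no time and is no camera call; for the wrist camera it gives the pose at the moment of the call.
- job.job_done(): hands the job in, once; it reports no verdict.
The state is a dict: "time_s": time; "qpos": joint angles; "qvel": joint speeds; "effort": joint torques, N m; "ee_pos": TCP position; "ee_rot": TCP orientation; "force": force on the tool from outside, world axes, zero at the start; "torque": the same for the moment, N m; "gripper_width": finger opening in mm.
Only numpy, scipy, OpenCV 4.12 (cv2) and the standard library are available. Lean on these libraries where they do the work, as an engineer would, in place of code of your own. Each camera call takes 0.05 s, during which the arm holds its last target.

## Task

Open the dark parts case and put its contents right by the layout printed inside the lid: a bearing in each blue middle pocket, gears only in the yellow corner pockets, one part to a pocket. Move the wrongly packed parts, pack the gears that lie on the bench as well, and slide the bearings left over down over the upright shaft of the stand; leave parts that are already right in their pockets and do not shift the grease tin or the screwdriver. Finish with all parts lying flat and the lid fully shut.

Things in the scene. Friction and masses are not known exactly. Their poses are not given: they have to be found in the camera images.
- case: fixed dark grey-blue parts case, 164 x 268 mm, rim and black tray level at 34 mm; origin under its centre on the bench; x from the handle side to the hinge, y to the left; yaw within 0.2 rad. Six square pockets, 56 mm wide, 5 mm deep (floor at 29 mm): rows near and far 76 mm apart, three columns 84 mm apart; middle column lined blue, corner pockets yellow
- lid (a joint): hinge of the case lid, a pan 23 mm high: 0 shut, 1.8 rad fully open, leaning back. Opens up and away from the robot and stays where it is left (stiff: 2 to 4 N at the handle); may start up to 0.2 rad ajar. Printed layout inside, seen when open: a bearing ring on blue over each middle pocket, a gear on yellow over each corner pocket
- lid_handle (a point): middle of the lid's handle bar: round, black, 10 mm thick, 110 mm long, parallel to the hinge, 40 mm ahead of the lid's front edge; lid shut, it is 44.5 mm above the bench, free below. It can be pinched from above, one finger in front and one behind it, and turns between the fingers as the lid swings
- lid_hinge (a point): on the hinge axis, middle of the case's far rim, 34.5 mm above the bench; the axis is the case's y. Lid shut, the handle bar lies 204 mm in front of it (case -x) and 10 mm above it; this offset swings up about the axis with the lid
- stand: fixed bearing stand: round dark foot 92 mm across, 10 mm high, on it a shoulder 30 mm across up to 22 mm, then an upright steel shaft of 16 mm diameter, tapered from 70 mm up to its top at 84 mm; origin under its centre on the bench. Bearings slid over it rest on the shoulder and on each other, 15 mm each
- shaft_seat (a point): on the shaft's axis at the shoulder, 22 mm above the bench
- shaft_top (a point): top of the shaft, 84 mm above the bench
- bearing_a_centre (a point): ball bearing, bright steel with a black seal, 52 mm outside diameter, 15 mm thick, bore 18.4 mm; point at its centre, 7.5 mm above its underside; z is its axis; lies flat in a pocket at the start. There may be three or four bearings
- bearing_b_centre (a point): ball bearing, bright steel with a black seal, 52 mm outside diameter, 15 mm thick, bore 18.4 mm; point at its centre, 7.5 mm above its underside; z is its axis; lies flat in a pocket at the start. There may be three or four bearings
- bearing_c_centre (a point): ball bearing, bright steel with a black seal, 52 mm outside diameter, 15 mm thick, bore 18.4 mm; point at its centre, 7.5 mm above its underside; z is its axis; lies flat in a pocket at the start. There may be three or four bearings
- bearing_d_centre (a point): ball bearing, bright steel with a black seal, 52 mm outside diameter, 15 mm thick, bore 18.4 mm; point at its centre, 7.5 mm above its underside; z is its axis; lies flat in a pocket at the start. There may be three or four bearings
- gear_a_centre (a point): small dark spur gear with a raised hub, 48 mm across the teeth, teeth 12 mm high, hub 24 mm across, 20 mm high in all; point on its axis 10 mm above its underside; z is its axis. Starts in a case pocket or flat on the bench; three or four gears are present
- gear_b_centre (a point): small dark spur gear with a raised hub, 48 mm across the teeth, teeth 12 mm high, hub 24 mm across, 20 mm high in all; point on its axis 10 mm above its underside; z is its axis. Starts in a case pocket or flat on the bench; three or four gears are present
- gear_c_centre (a point): small dark spur gear with a raised hub, 48 mm across the teeth, teeth 12 mm high, hub 24 mm across, 20 mm high in all; point on its axis 10 mm above its underside; z is its axis. Starts in a case pocket or flat on the bench; three or four gears are present
- gear_d_centre (a point): small dark spur gear with a raised hub, 48 mm across the teeth, teeth 12 mm high, hub 24 mm across, 20 mm high in all; point on its axis 10 mm above its underside; z is its axis. Starts in a case pocket or flat on the bench; three or four gears are present
- blue_near (a point): blue pocket, for a bearing: centre of its floor, 5 mm below the tray's surface; left is the case's +y, near is the handle side
- blue_far (a point): blue pocket, for a bearing: centre of its floor, 5 mm below the tray's surface; left is the case's +y, near is the handle side
- yellow_near_left (a point): yellow pocket, for a gear: centre of its floor, 5 mm below the tray's surface; left is the case's +y, near is the handle side
- yellow_near_right (a point): yellow pocket, for a gear: centre of its floor, 5 mm below the tray's surface; left is the case's +y, near is the handle side
- yellow_far_left (a point): yellow pocket, for a gear: centre of its floor, 5 mm below the tray's surface; left is the case's +y, near is the handle side
- yellow_far_right (a point): yellow pocket, for a gear: centre of its floor, 5 mm below the tray's surface; left is the case's +y, near is the handle side
- tin_centre (a point): yellow and black grease tin, 68 mm across, 60 mm high, standing loose on the bench on the side away from the stand; its centre; bystander
- screwdriver: small screwdriver with a red handle, 171 mm long, 28 mm thick, lying loose at the left beyond the stand's places, its length along y; origin at its middle underneath; bystander
Not all that is in view belongs to the job. Leave any pink look-alike of the part that bears gear_c_centre alone.

How it is judged:
By the outcome, as a careful person would: the job done as asked, in the order asked, and still so for the second after the job is handed in, with the robot touching nothing.
Of bearing_b, bearing_c, bearing_d only 2 to 3 are there at a start; the rules pass over those that are not, and their reading is None.
Of gear_b, gear_c, gear_d only 2 to 3 are there at a start; the rules pass over those that are not, and their reading is None.
At some moment in a run one of gear_c, gear_d may be knocked a few centimetres aside while the robot is not near it.
Once in a run the grip may slacken for a moment while it holds something.
It also fails if it takes over 208 s, if anything falls off the work surface, if the arm or the gripper's body presses on something with over 40 N, if the wrist force passes 120 N, or if a joint passes its speed limit or range.

## Working session

There is one attempt and no reset: what is moved stays moved. The work goes in short steps, Python scripts to look and compute and a shell command to move; the robot and the scene stay as the last step left them, time stands still between calls to the robot, and variables do not carry over. Pictures are saved under pics/ and viewed, and the job is handed in when it is done.

```bash
ls -la; mkdir -p pics; python3 - <<'E'
from workcell import state, imaging, job, env
import cv2
s=state();print(s)
for n in ["side","top","wrist"]:
    p,d=imaging.grab_frame(n); cv2.imwrite(f"pics/{n}0.png",p[:,:,::-1]); print(n,imaging.camera_info(n))
print(env.grip_depth)
E
```

```text
total 12
drwxr-xr-x  3 agent agent 4096 Dec  7 13:23 .
drwxr-xr-x 23 root  root  4096 Dec  7 13:23 ..
drwxr-xr-x  2 agent agent 4096 Dec  7 13:23 pics
{'time_s': 0.0, 'qpos': array([ 6.92712237e+01,  1.83514602e+01,  8.97077018e+01, -7.28706401e-04,
        7.20425490e+01, -1.14585057e+00]), 'qvel': array([ 0.04383665,  0.07761347,  0.11377809, -0.03493999,  0.00744966,
       -0.01989981]), 'effort': array([ 8.90559804e-04, -4.12464309e+01, -2.31980324e+01,  7.26947444e-02,
        4.55647276e-02, -1.52552043e-04]), 'ee_pos': array([192.54509242, 541.26233625, 213.11330806]), 'ee_rot': array([-9.01017046e+01,  1.34130017e-03, -1.95827017e+01]), 'force': array([ 1.17977203, -0.50662873, -0.05684902]), 'torque': array([-0.05124837,  0.00726234,  0.02587424]), 'gripper_width': 91.10598448194646}
side {'fx': 400.2281370886743, 'fy': 400.2281370886743, 'cx': 278.9582500865203, 'cy': 214.92317191458523, 'R': array([[ 0.94788725, -0.31801408,  0.01941152],
       [-0.19327468, -0.62238062, -0.75847693],
       [ 0.2532877 ,  0.71519886, -0.65141073]]), 't': array([-453.03456217,  158.05143645, 1010.11892628])}
top {'fx': 384.9735159887026, 'fy': 384.9735159887026, 'cx': 281.61868185463305, 'cy': 208.95417321534237, 'R': array([[ 0.02057438, -0.99964679, -0.01682209],
       [-0.99531264, -0.01888908, -0.09484702],
       [ 0.09449576,  0.01869465, -0.99534972]]), 't': array([6.15596587e-03, 4.87944215e+02, 8.99347930e+02])}
wrist {'fx': 377.3032891254119, 'fy': 377.3032891254119, 'cx': 283.79604885581455, 'cy': 210.75128170969535, 'R': array([[ 3.35194678e-01,  9.42148450e-01, -9.08796561e-04],
       [ 9.03987685e-01, -3.21345909e-01,  2.82033815e-01],
       [ 2.65425683e-01, -9.53577746e-02, -9.59404035e-01]]), 't': array([-575.13153735,  -31.85208596,  392.07526391])}
18.8
```

View pics/top0.png

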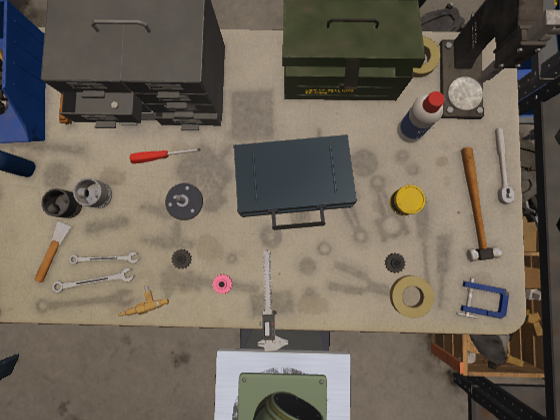

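View pics/side0.png

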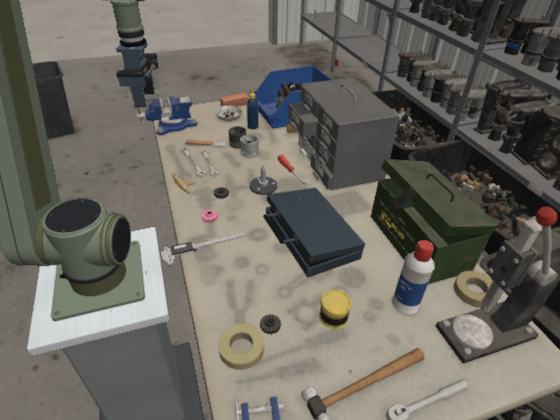

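View pics/wrist0.png

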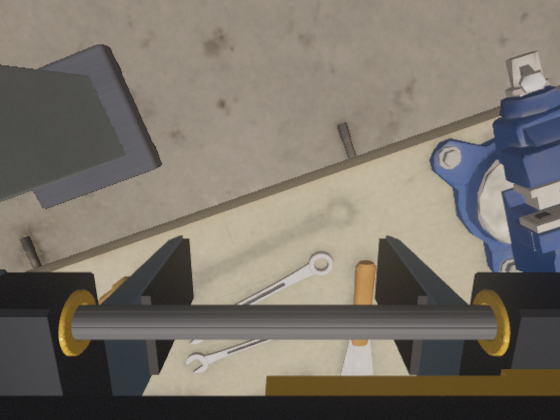

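The top view shows the case at (295,175), the stand at (184,201) and the tin at (409,200). The screwdriver is at (165,155). Possible gears are the dark ones at (181,259) and (395,263), plus the pink decoy at (222,284). The rolls of tape at (411,296) and (430,55) are not parts.

```bash
cat > h.py <<'E'
from workcell import state, imaging, job, env
import numpy as np, cv2
from scipy.spatial.transform import Rotation as Ro
np.set_printoptions(precision=2,suppress=True)
def grab(n):
    i=imaging.camera_info(n); p,d=imaging.grab_frame(n); return p,d,i
def world(i,u,v,z):
    c=np.stack([(np.asarray(u)-i['cx'])/i['fx']*z,(np.asarray(v)-i['cy'])/i['fy']*z,z],-1)
    return (c-i['t'])@i['R']
def cloud(d,i):
    v,u=np.mgrid[:d.shape[0],:d.shape[1]]; return world(i,u,v,d.astype(float))
def atz(i,u,v,Z):   # pixel ray to plane z=Z
    r=np.array([(u-i['cx'])/i['fx'],(v-i['cy'])/i['fy'],1.])@i['R']; o=-i['t']@i['R']
    return o+r*(Z-o[2])/r[2]
def proj(i,X):
    c=i['R']@np.asarray(X,float)+i['t']; return np.array([c[0]/c[2]*i['fx']+i['cx'],c[1]/c[2]*i['fy']+i['cy']])
def save(name,p,crop=None,s=1):
    if crop: p=p[crop[1]:crop[3],crop[0]:crop[2]]
    p=cv2.resize(p,None,fx=s,fy=s,interpolation=cv2.INTER_CUBIC); cv2.imwrite(f"pics/{name}.png",np.ascontiguousarray(p[:,:,::-1]))
def go(pos,yaw=None,s=None):
    """delta (cm) & twist (deg) to bring the measured TCP to pos (mm) with tool down, yaw (deg; jaws along [-sin,cos])"""
    s=s or state(); R=Ro.from_euler('xyz',s['ee_rot'],degrees=True)
    d=R.inv().apply(np.asarray(pos,float)-s['ee_pos'])/10
    out='d '+str(d)
    if yaw is not None:
        T=Ro.from_euler('xyz',[-90,0,yaw],degrees=True); out+=' tw '+str((R.inv()*T).as_rotvec(degrees=True))
    print(out); return d
def st():
    s=state(); print('t',round(s['time_s'],2),'tcp',s['ee_pos'],'rot',s['ee_rot'],'F',s['force'],'w',round(s['gripper_width'],1))
E
python3 - <<'E'
from h import *
p,d,i=grab('top')
P=cloud(d,i); np.save('P0.npy',P)
Z=P[...,2]; print('cam',-i['t']@i['R'], 'benchz',np.median(Z[225:320,310:360]))
for n,(u,v) in dict(stand=(184,201),g1=(181,259),g2=(395,263),pink=(222,284),tin=(409,200),hnd=(298,222),scr=(165,155)).items():
    w=P[v-25:v+25,u-25:u+25]; m=(w[...,2]>6); q=w[m]; print(n,P[v,u], 'mean',q.mean(0),'med-range',q.min(0),q.max(0))
print('lid', P[140:215,240:352,2].max(), P[205,300],P[150,300],P[150,240],P[150,345])
save('t0c',p,(160,120,430,310),2.9)
w=-imaging.camera_info('wrist')['t']@imaging.camera_info('wrist')['R'];print('wristcam',w)
E
```

```text
cam [400.67  -7.59 941.45] benchz 0.6300542112432036
stand [502.18 244.29  27.41] mean [503.63 247.02  21.3 ] med-range [400.67  -7.59   6.05] [551.04 297.1  941.45]
g1 [363.71 247.11  20.62] mean [366.46 243.27  36.5 ] med-range [341.85  -7.59   6.26] [400.67 273.79 941.45]
g2 [ 365.09 -260.43   20.78] mean [ 345.89 -272.21   24.98] med-range [ 308.52 -315.78    6.1 ] [400.67  -7.59 941.45]
pink [306.92 147.42  18.41] mean [313.27 140.55  62.72] med-range [261.88  -7.59   6.04] [400.67 172.7  941.45]
tin [ 510.7  -283.09   58.53] mean [ 511.23 -278.84   60.38] med-range [ 400.67 -318.57    6.01] [548.23  -7.59 941.45]
hnd [458.34 -30.49   6.65] mean [482.07 -25.    83.02] med-range [400.67 -82.76   6.1 ] [511.56  28.66 941.45]
scr [615.63 298.35  19.41] mean [606.99 302.51  61.44] med-range [400.67  -7.59   7.01] [633.99 360.99 941.45]
lid 941.4458655871268 [491.95 -32.5   82.08] [622.33 -30.97  63.74] [621.54 109.44  57.77] [ 623.7  -135.     65.04]
wristcam [117.52 569.04 384.75]
```

View pics/t0c.png

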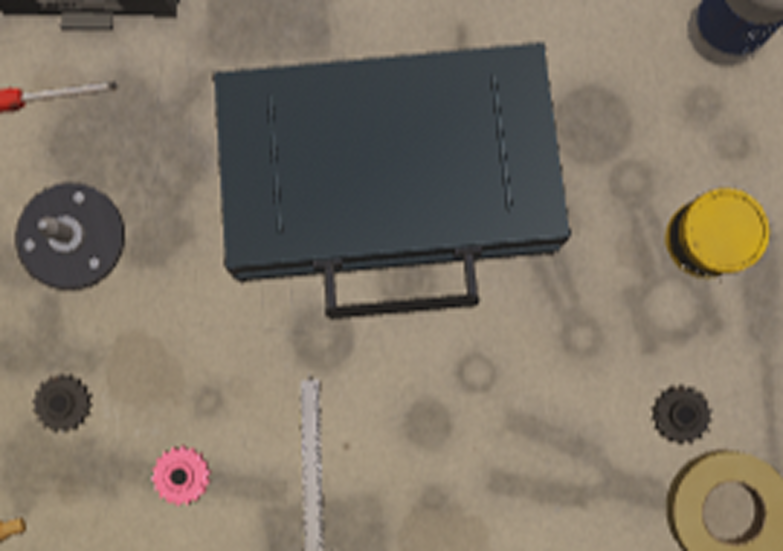

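```bash
python3 - <<'E'
from h import *
P=np.load('P0.npy'); i=imaging.camera_info('top')
reg=np.zeros(P.shape[:2],np.uint8); cv2.fillPoly(reg,[np.array([[240,150],[344,141],[350,197],[243,206]])],1)
q=P[(reg>0)&(P[...,2]<200)]; 
A=np.c_[q[:,:2],np.ones(len(q))]; c=np.linalg.lstsq(A,q[:,2],rcond=None)[0]; print('plane',c,'resid',np.std(A@c-q[:,2]), 'tilt',np.degrees(np.arctan(np.hypot(*c[:2]))),'dir',np.degrees(np.arctan2(-c[1],-c[0])))
o=-i['t']@i['R']
K=[]
for u,v in [(234.1,145.2),(347.6,135.2),(355.9,202.1),(238.6,212.4)]:
    r=np.array([(u-i['cx'])/i['fx'],(v-i['cy'])/i['fy'],1.])@i['R']
    k=(c[2]+c[0]*o[0]+c[1]*o[1]-o[2])/(r[2]-c[0]*r[0]-c[1]*r[1]); K.append(o+k*r); print(K[-1])
K=np.array(K); 
for a,b in [(0,1),(1,2),(2,3),(3,0)]: print(np.linalg.norm(K[a]-K[b]), np.degrees(np.arctan2(*(K[b]-K[a])[[1,0]])))
for u,v in [(273.8,227.9),(298.8,225.5),(323.8,223.1)]:
    w=P[int(v)-3:int(v)+4,int(u)-2:int(u)+3]; print(w[...,2].round(0).tolist()); print(atz(i,u,v,60),atz(i,u,v,80))
E
```

```text
plane [ -0.15  -0.02 152.33] resid 1.4937129148196675 tilt 8.300668256946528 dir 5.90175759332216
[632.56 123.54  58.68]
[ 660.75 -141.83   58.57]
[ 500.84 -157.47   82.01]
[472.65 104.95  82.16]
266.8650675798744 -83.9356452109061
162.37692570662892 -174.41485326962015
263.9323078209938 96.13088008614213
162.68864292998907 6.629945439361121
[[1.0, 74.0, 77.0, 75.0, 73.0], [0.0, 75.0, 81.0, 77.0, 78.0], [1.0, 76.0, 80.0, 79.0, 82.0], [4.0, 78.0, 79.0, 83.0, 78.0], [-0.0, 74.0, 78.0, 77.0, 78.0], [-0.0, 1.0, 0.0, 76.0, 75.0], [-1.0, -1.0, -3.0, 5.0, 1.0]]
[440.43  25.98  60.  ] [439.53  25.21  80.  ]
[[3.0, -1.0, 7.0, -0.0, 2.0], [76.0, 76.0, 77.0, 78.0, 81.0], [77.0, 76.0, 79.0, 80.0, 79.0], [80.0, 81.0, 78.0, 80.0, 81.0], [79.0, 79.0, 79.0, 76.0, 78.0], [78.0, 74.0, 76.0, 1.0, 1.0], [0.0, -2.0, 4.0, 2.0, 0.0]]
[447.06 -31.15  60.  ] [446.01 -30.61  80.  ]
[[77.0, 79.0, 78.0, 77.0, -0.0], [78.0, 76.0, 78.0, 77.0, 3.0], [79.0, 78.0, 81.0, 80.0, 2.0], [80.0, 78.0, 82.0, 76.0, 2.0], [80.0, 78.0, 78.0, 76.0, 2.0], [3.0, -1.0, -0.0, -2.0, -1.0], [-1.0, -2.0, 1.0, 0.0, 0.0]]
[453.68 -88.21  60.  ] [452.48 -86.38  80.  ]
```

```bash
python3 -c "
from h import *
go([446.3,-30.7,140],-83.9)"
```

```text
d [ 43.08   7.39 -45.4 ] tw [ 0.06 64.32  0.04]
```

```bash
python3 -m pendant '[{"delta_pos":[17,0,-18],"twist":[0,30,0],"grip":100},{"delta_pos":[17,0,-18],"twist":[0,30,0],"grip":100},{"delta_pos":[17,0,-18],"twist":[0,30,0],"grip":100},{"delta_pos":[17,0,-18],"twist":[0,30,0],"grip":100},{"delta_pos":[17,0,-18],"twist":[0,30,0],"grip":100}]' 30; python3 -c "
from h import *
st();go([446.3,-30.7,140],-83.9)"
```

```text
time_s: 0.7
ee_pos: [292.8, 313.2, 213.9]
ee_rot: [-90.0, -0.0, -49.6]
force: [1.2, 0.4, -0.3]
gripper_width: 91.6
t 0.7 tcp [292.84 313.18 213.88] rot [-89.99  -0.01 -49.62] F [ 1.15  0.38 -0.26] w 91.6
d [ 36.14   7.4  -10.59] tw [-0.01 34.28  0.01]
```

```bash
python3 -m pendant '[{"delta_pos":[24,0,-7],"twist":[0,34.3,0],"grip":100},{"delta_pos":[24,0,-7],"twist":[0,34.3,0],"grip":100},{"delta_pos":[24,0,-7],"twist":[0,34.3,0],"grip":100},{"delta_pos":[24,0,-7],"twist":[0,34.3,0],"grip":100},{"delta_pos":[24,0,-7],"twist":[0,34.3,0],"grip":100}]'; python3 -c "
from h import *
st();go([446.3,-30.7,140],-83.9)"
```

```text
time_s: 1.2
ee_pos: [395.2, 85.2, 214.2]
ee_rot: [-89.9, 0.0, -84.0]
force: [0.4, 1.0, 0.1]
gripper_width: 91.2
t 1.2 tcp [395.25  85.15 214.16] rot [-89.95   0.02 -84.02] F [0.36 0.99 0.07] w 91.2
d [12.06  7.42  3.86] tw [-0.05 -0.12 -0.02]
```

```bash
python3 -m pendant '[{"delta_pos":[12,7.4,3.85],"twist":[0,0,0],"grip":60},{"delta_pos":[12,7.4,3.85],"twist":[0,0,0],"grip":60},{"delta_pos":[12,7.4,3.85],"twist":[0,0,0],"grip":60},{"delta_pos":[12,7.4,3.85],"twist":[0,0,0],"grip":60},{"delta_pos":[12,7.4,3.85],"twist":[0,0,0],"grip":60}]'; python3 - <<'E'
from h import *
st()
p,d,i=grab('wrist'); save('w1',p)
print('handle proj',proj(i,[446.3,-30.7,74]))
E
```

```text
time_s: 1.7
ee_pos: [445.6, -28.7, 139.3]
ee_rot: [-90.1, 0.0, -84.0]
force: [0.5, 0.4, -0.0]
gripper_width: 55.9
t 1.7 tcp [445.59 -28.71 139.32] rot [-90.11   0.05 -84.02] F [ 0.5   0.4  -0.04] w 55.9
handle proj [284.35 229.86]
```

View pics/w1.png

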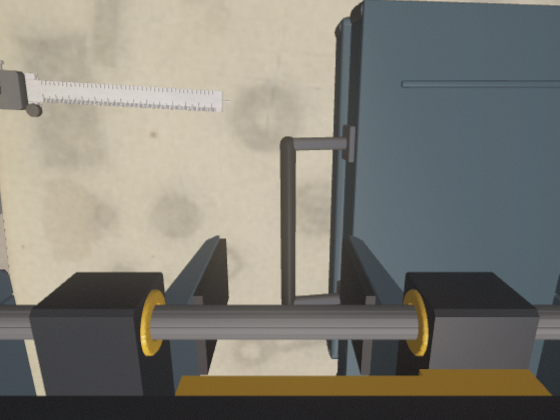

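```bash
python3 -m pendant '[{"delta_pos":[0,0,0.2],"twist":[0,0,0],"grip":34},{"delta_pos":[0.1,2,0.2],"twist":[0,0,0],"grip":34},{"delta_pos":[0.2,4,0.2],"twist":[0,0,0],"grip":34},{"delta_pos":[0.2,7.9,0.2],"twist":[0,0,0],"grip":34},{"delta_pos":[0.2,7.9,0.2],"twist":[0,0,0],"grip":34}]'; python3 -m pendant '[{"delta_pos":[0,0,0],"twist":[0,0,0],"grip":0},{"delta_pos":[0,0,0],"twist":[0,0,0],"grip":0},{"delta_pos":[0,0,0],"twist":[0,0,0],"grip":0},{"delta_pos":[0,0,0],"twist":[0,0,0],"grip":0},{"delta_pos":[0,0,0],"twist":[0,0,0],"grip":0}]' 25; python3 -c "
from h import *
st()"
```

```text
time_s: 2.25
ee_pos: [444.9, -28.5, 58.5]
ee_rot: [-90.4, 0.1, -83.8]
force: [-0.5, 0.3, 0.5]
gripper_width: 30.9
time_s: 2.75
ee_pos: [448.0, -29.8, 61.6]
ee_rot: [-90.0, 0.0, -83.9]
force: [-2.3, -0.2, 1.3]
gripper_width: 8.9
t 2.75 tcp [447.96 -29.85  61.55] rot [-89.98   0.01 -83.88] F [-2.29 -0.23  1.33] w 8.9
```

```bash
python3 - <<'E'
import numpy as np
f=lambda a:np.array([-204*np.cos(a)+10*np.sin(a),204*np.sin(a)+10*np.cos(a)])
A=np.radians(np.linspace(8.4,103.6,21))
for k in range(0,20,5):
    print([ (f(A[k+j])-f(A[k]))[::1].round(0).tolist() for j in range(1,6)])
E
```

```text
[[4.0, 16.0], [9.0, 33.0], [16.0, 48.0], [24.0, 63.0], [33.0, 77.0]]
[[10.0, 13.0], [22.0, 26.0], [34.0, 38.0], [47.0, 48.0], [62.0, 58.0]]
[[15.0, 8.0], [30.0, 15.0], [46.0, 21.0], [63.0, 25.0], [80.0, 28.0]]
[[17.0, 1.0], [34.0, 2.0], [51.0, 0.0], [68.0, -3.0], [84.0, -7.0]]
```

```bash
python3 -m pendant '[{"delta_pos":[0,-1.6,0.4],"twist":[0,0,0],"grip":0},{"delta_pos":[0,-3.3,0.9],"twist":[0,0,0],"grip":0},{"delta_pos":[0,-4.8,1.6],"twist":[0,0,0],"grip":0},{"delta_pos":[0,-6.3,2.4],"twist":[0,0,0],"grip":0},{"delta_pos":[0,-7.7,3.3],"twist":[0,0,0],"grip":0}]' 30;python3 -m pendant '[{"delta_pos":[0,-1.3,1.0],"twist":[0,0,0],"grip":0},{"delta_pos":[0,-2.6,2.2],"twist":[0,0,0],"grip":0},{"delta_pos":[0,-3.8,3.4],"twist":[0,0,0],"grip":0},{"delta_pos":[0,-4.8,4.7],"twist":[0,0,0],"grip":0},{"delta_pos":[0,-5.8,6.2],"twist":[0,0,0],"grip":0}]' 30; python3 -c "
from h import *
st()"
```

```text
time_s: 3.25
ee_pos: [477.9, -26.6, 137.5]
ee_rot: [-90.4, 0.0, -83.9]
force: [-4.5, -1.5, -2.4]
gripper_width: 8.7
time_s: 3.75
ee_pos: [536.4, -20.2, 197.2]
ee_rot: [-90.8, 0.0, -83.9]
force: [-12.0, -0.3, 13.4]
gripper_width: 9.1
t 3.75 tcp [536.41 -20.21 197.23] rot [-90.8    0.04 -83.87] F [-12.    -0.28  13.37] w 9.1
```

```bash
python3 -m pendant '[{"delta_pos":[0,-1.0,1.3],"twist":[0,0,0],"grip":0},{"delta_pos":[0,-1.8,2.8],"twist":[0,0,0],"grip":0},{"delta_pos":[0,-2.4,4.4],"twist":[0,0,0],"grip":0},{"delta_pos":[0,-2.8,6.1],"twist":[0,0,0],"grip":0},{"delta_pos":[0,-3.1,7.8],"twist":[0,0,0],"grip":0}]' 30;python3 -m pendant '[{"delta_pos":[0,-0.1,1.7],"twist":[0,0,0],"grip":0},{"delta_pos":[0,-0.2,3.4],"twist":[0,0,0],"grip":0},{"delta_pos":[0,0,5.1],"twist":[0,0,0],"grip":0},{"delta_pos":[0,0.3,6.8],"twist":[0,0,0],"grip":0},{"delta_pos":[0,0.7,8.6],"twist":[0,0,0],"grip":0}]' 30; python3 - <<'E'
from h import *
st()
p,d,i=grab('top'); save('t2',p); np.save('P1.npy',cloud(d,i)); cv2.imwrite('pics/t2raw.png',p[:,:,::-1])
E
```

```text
time_s: 4.25
ee_pos: [619.6, -11.3, 228.5]
ee_rot: [-90.1, 0.0, -83.9]
force: [-4.0, 0.4, 2.8]
gripper_width: 9.6
time_s: 4.75
ee_pos: [703.8, -2.2, 221.0]
ee_rot: [-90.3, 0.0, -83.9]
force: [-49.4, -5.0, 42.1]
gripper_width: 9.4
t 4.75 tcp [703.77  -2.19 220.98] rot [-90.32   0.04 -83.88] F [-49.37  -5.05  42.15] w 9.4
```

View pics/t2.png

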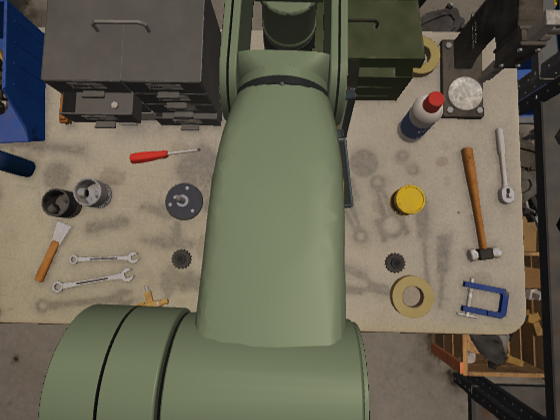

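```bash
python3 -m pendant '[{"delta_pos":[0,-0.2,-0.3],"twist":[0,0,0],"grip":0},{"delta_pos":[0,-0.2,-0.3],"twist":[0,0,0],"grip":40},{"delta_pos":[0,-0.2,-0.3],"twist":[0,0,0],"grip":40},{"delta_pos":[0,-0.2,-0.3],"twist":[0,0,0],"grip":40},{"delta_pos":[0,-3,-0.3],"twist":[0,0,0],"grip":40}]' 30; python3 -m pendant '[{"delta_pos":[0,-4,0],"twist":[0,0,0],"grip":40},{"delta_pos":[0,-6,-1],"twist":[0,0,0],"grip":40},{"delta_pos":[0,-8,-6],"twist":[0,0,0],"grip":40},{"delta_pos":[0,-8,-11],"twist":[0,0,0],"grip":40},{"delta_pos":[0,-8,-16],"twist":[0,0,0],"grip":40}]'; python3 - <<'E'
from h import *
st()
p,d,i=grab('wrist'); save('w3',p)
E
```

```text
time_s: 5.3
ee_pos: [700.9, -2.7, 246.2]
ee_rot: [-90.5, 0.1, -83.9]
force: [0.1, 0.3, -0.4]
gripper_width: 35.7
time_s: 5.8
ee_pos: [546.0, -19.5, 330.8]
ee_rot: [-89.8, -0.0, -83.9]
force: [0.1, 0.1, 0.4]
gripper_width: 36.7
t 5.8 tcp [546.02 -19.54 330.78] rot [-89.84  -0.03 -83.88] F [0.1  0.14 0.43] w 36.7
```

View pics/w3.png

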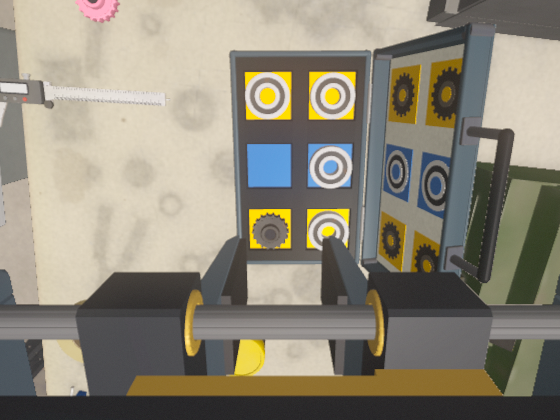

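The case holds four bearings: near-left (268,96), far-left (332,96), far-right (328,231) and far-blue (330,167), of which only the far-blue one is right. The gear at near-right (270,231) is right, and the near-blue pocket (269,166) is empty.

```bash
python3 - <<'E'
from h import *
p,d,i=grab('wrist')
g=cv2.cvtColor(p,cv2.COLOR_RGB2GRAY); hsv=cv2.cvtColor(p,cv2.COLOR_RGB2HSV)
# bore centers / outer ring by ellipse fit: pockets by colored mask
col=((hsv[...,1]>140)&(hsv[...,2]>120)).astype(np.uint8); col[:, :240]=0; col[:,360:]=0; col[250:]=0
for n,(u,v),Z in [('NL',(268,96),44),('FL',(332,96),44),('FR',(328,231),44),('BF',(330,167),44),('BN',(269,166),29),('NRgear',(270,231),49)]:
    w=col[v-27:v+28,u-27:u+28]
    ys,xs=np.nonzero(w); 
    print(n,'pocket bbox centre',u-27+(xs.min()+xs.max())/2,v-27+(ys.min()+ys.max())/2, 'z29',atz(i,u-27+(xs.min()+xs.max())/2,v-27+(ys.min()+ys.max())/2,34 if n!='BN' else 34))
    gg=g[v-27:v+28,u-27:u+28]
    c=cv2.HoughCircles(cv2.resize(gg,None,fx=4,fy=4,interpolation=cv2.INTER_CUBIC),cv2.HOUGH_GRADIENT,1,400,param1=80,param2=20,minRadius=72,maxRadius=95)
    if c is not None:
        cu,cv_,r=c[0,0]/4; print('   circle',u-27+cu,v-27+cv_,r,atz(i,u-27+cu-.4,v-27+cv_-.4,Z))
save('w3c',p,(225,40,385,270),2.6)
E
```

```text
NL pocket bbox centre 276.0 96.5 z29 [514.84  62.97  34.  ]
   circle 279.875 96.375 18.175 [519.09  63.91  44.  ]
FL pocket bbox centre 339.5 96.0 z29 [589.51  71.49  34.  ]
   circle 346.375 97.375 18.875 [595.82  70.98  44.  ]
FR pocket bbox centre 328.0 229.5 z29 [599.18 -95.49  34.  ]
   circle 339.875 235.125 20.25 [613.3  -97.58  44.  ]
BF pocket bbox centre 326.0 151.5 z29 [582.63   4.95  34.  ]
   circle 343.375 169.625 22.1 [605.04 -13.02  44.  ]
BN pocket bbox centre 277.5 165.5 z29 [524.95 -18.77  34.  ]
NRgear pocket bbox centre 278.5 229.5 z29 [ 534.81 -102.58   34.  ]
```

View pics/w3c.png

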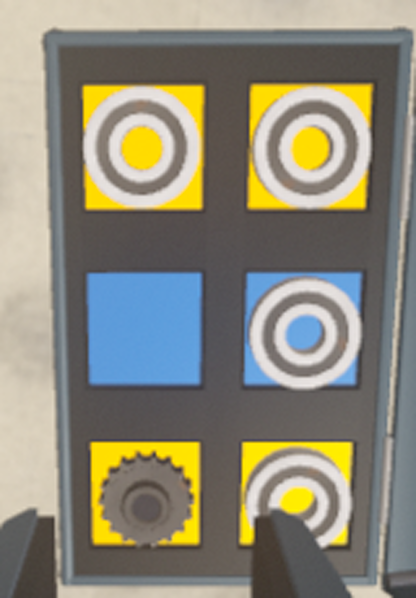

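```bash
python3 - <<'E'
from h import *
st(); i=imaging.camera_info('wrist')
px=dict(NL=(280.6,96.5),FL=(344.6,96.3),BN=(281.2,166.5),BF=(341.5,166.5),NR=(281,229.8),FR=(338.8,230))
L=dict(NL=(-38,84),FL=(38,84),BN=(-38,0),BF=(38,0),NR=(-38,-84),FR=(38,-84))
W=np.array([atz(i,*px[k],34)[:2] for k in px]); l=np.array([L[k] for k in px],float)
wc=W.mean(0); H=(l-l.mean(0)).T@(W-wc); th=np.arctan2(H[0,1]-H[1,0],H[0,0]+H[1,1])
R=np.array([[np.cos(th),-np.sin(th)],[np.sin(th),np.cos(th)]]); print('centre',wc,'yaw',np.degrees(th)); print(W-(l@R.T+wc))
print('hinge',wc+R@[82,0])
for k in px: print(k,wc+R@np.array(L[k]))
# bearing tops
for n,(u,v) in dict(NL=(279.6,96.5),FL=(345,96.3)).items(): print(n,atz(i,u,v,44))
E
```

```text
t 5.9 tcp [540.57 -19.67 330.71] rot [-90.19   0.01 -83.93] F [ 0.97 -0.04  0.19] w 36.5
centre [573.88 -15.24] yaw 6.088086391916029
[[-0.01 -0.29]
 [-0.09 -0.1 ]
 [ 0.48  0.04]
 [-0.2  -0.02]
 [-0.01  0.3 ]
 [-0.17  0.07]]
hinge [655.41  -6.55]
NL [527.18  64.25]
FL [602.75  72.31]
BN [536.09 -19.27]
BF [611.66 -11.21]
NR [ 545.  -102.8]
FR [620.57 -94.74]
NL [526.14  63.77  44.  ]
FL [601.63  72.01  44.  ]
```

```bash
cat > casefit.py <<'E'
from h import *
def run(tag,ret=False):
    st(); p,d,i=grab('wrist'); i2=imaging.camera_info('wrist'); st()
    print('cam shift',-i2['t']@i2['R']+i['t']@i['R'])
    save(tag,p); P=cloud(d,i); np.save('Pw.npy',P); cv2.imwrite('pics/raw_%s.png'%tag,p[:,:,::-1]); return p,d,i,P
E
python3 - <<'E'
from casefit import *
p,d,i,P=run('w4')
for (u,v) in [(281,166),(281,215),(312,96)]: print(P[v,u])
E
```

```text
t 5.9 tcp [540.57 -19.67 330.71] rot [-90.19   0.01 -83.93] F [ 0.97 -0.04  0.19] w 36.5
t 5.95 tcp [544.43 -19.51 331.17] rot [-89.92  -0.01 -83.93] F [ 0.13 -0.58  0.76] w 36.7
cam shift [3.03 0.11 0.43]
[536.28 -19.22  30.55]
[542.93 -82.92  31.98]
[564.11  68.46  34.76]
```

View pics/w4.png

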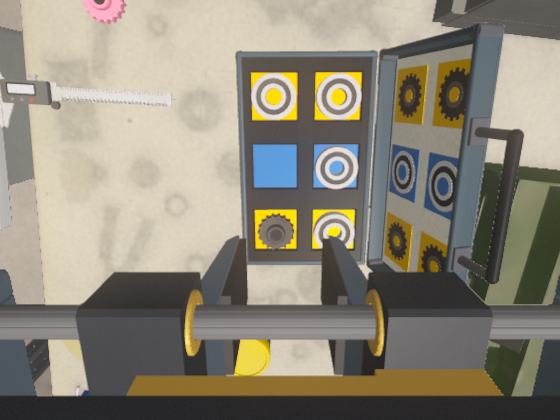

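```bash
python3 -m pendant '[{"delta_pos":[0,0,0],"twist":[0,0,0],"grip":100},{"delta_pos":[0,0,0],"twist":[0,0,0],"grip":100},{"delta_pos":[0,0,0],"twist":[0,0,0],"grip":100},{"delta_pos":[0,0,0],"twist":[0,0,0],"grip":100},{"delta_pos":[0,0,0],"twist":[0,0,0],"grip":100}]'; python3 - <<'E'
from casefit import *
p,d,i,P=run('w5')
save('w5c',p,(225,30,385,260),2.6)
E
```

```text
time_s: 6.45
ee_pos: [547.8, -19.2, 329.5]
ee_rot: [-90.0, 0.0, -83.9]
force: [0.5, -0.3, 0.1]
gripper_width: 73.6
t 6.45 tcp [547.8  -19.25 329.49] rot [-90.03   0.01 -83.87] F [ 0.53 -0.33  0.09] w 73.6
t 6.5 tcp [547.63 -19.24 329.58] rot [-90.03   0.01 -83.88] F [ 0.83 -0.59 -0.36] w 77.7
cam shift [-0.17 -0.01  0.08]
```

View pics/w5c.png

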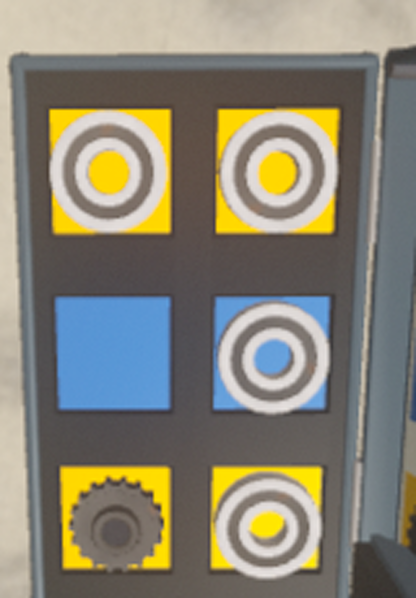

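```bash
python3 - <<'E'
from h import *
i=imaging.camera_info('wrist')
c={k:np.array(v)/2.6+[224.7,29.7] for k,v in dict(NL=(111,171),FL=(276,171),BN=(114,353.5),BF=(271.5,353.5),NR=(116,518.5),FR=(267,519)).items()}
L=dict(NL=(-38,84),FL=(38,84),BN=(-38,0),BF=(38,0),NR=(-38,-84),FR=(38,-84))
W=np.array([atz(i,*c[k],34)[:2] for k in c]); l=np.array([L[k] for k in c],float)
wc=W.mean(0); H=(l-l.mean(0)).T@(W-wc); th=np.arctan2(H[0,1]-H[1,0],H[0,0]+H[1,1])
R=np.array([[np.cos(th),-np.sin(th)],[np.sin(th),np.cos(th)]]); print('centre',wc,'yaw',np.degrees(th)); print(W-(l@R.T+wc))
for k in c: print(k,wc+R@np.array(L[k]))
for n,v in dict(NL=(108,171.5),FL=(279.5,172),FR=(268,525.5),BF=(273.5,358.5)).items(): u=np.array(v)/2.6+[224.7,29.7];print('bearing',n,atz(i,*u,44))
print('tcp px',[proj(i,state()['ee_pos'])])
E
```

```text
centre [566.11 -15.24] yaw 6.346268666577447
[[ 0.29 -0.15]
 [-0.57 -0.54]
 [ 0.34  0.21]
 [-0.16 -0.13]
 [ 0.02  0.58]
 [ 0.07  0.03]]
NL [519.05  64.05]
FL [594.59  72.45]
BN [528.34 -19.44]
BF [603.87 -11.04]
NR [ 537.62 -102.92]
FR [613.16 -94.52]
bearing NL [518.46  63.48  44.  ]
bearing FL [594.46  71.41  44.  ]
bearing FR [612.61 -94.47  44.  ]
bearing BF [603.6  -11.87  44.  ]
tcp px [array([283.26, 269.27])]
```

```bash
python3 -c "
from h import *
go([518.5,63.7,150],6.2)"
```

```text
d [-8.55 17.96 -2.  ] tw [  0.01 -90.08  -0.03]
```

```bash
python3 -m pendant '[{"delta_pos":[-8.5,18,-2],"twist":[0,-42,0],"grip":76},{"delta_pos":[-8.5,18,-2],"twist":[0,-42,0],"grip":76},{"delta_pos":[-8.5,18,-2],"twist":[0,-42,0],"grip":76},{"delta_pos":[-8.5,18,-2],"twist":[0,-42,0],"grip":76},{"delta_pos":[-8.5,18,-2],"twist":[0,-42,0],"grip":76}]' && python3 -m pendant '[{"delta_pos":[0,0,0],"twist":[0,-42,0],"grip":76},{"delta_pos":[0,0,0],"twist":[0,-42,0],"grip":76},{"delta_pos":[0,0,0],"twist":[0,-42,0],"grip":76},{"delta_pos":[0,0,0],"twist":[0,-42,0],"grip":76},{"delta_pos":[0,0,0],"twist":[0,-42,0],"grip":76}]' ; python3 -c "
from h import *
go([518.5,63.7,90],6.2)"
```

```text
time_s: 7.0
ee_pos: [512.6, 64.6, 143.8]
ee_rot: [-90.6, 0.6, -41.4]
force: [0.1, -0.4, -0.7]
gripper_width: 69.2
time_s: 7.5
ee_pos: [518.5, 63.2, 149.9]
ee_rot: [-90.0, -0.0, 0.5]
force: [-0.3, -0.3, 0.0]
gripper_width: 69.1
d [0.   5.99 0.05] tw [-0.   -5.75  0.01]
```

```bash
python3 -m pendant '[{"delta_pos":[0,3,0],"twist":[0,-5.7,0],"grip":76},{"delta_pos":[0,6,0],"twist":[0,-5.7,0],"grip":76},{"delta_pos":[0,6,0],"twist":[0,-5.7,0],"grip":76},{"delta_pos":[0,6,0],"twist":[0,-5.7,0],"grip":76},{"delta_pos":[0,6,0],"twist":[0,-5.7,0],"grip":76}]' ; python3 - <<'E'
from casefit import *
p,d,i,P=run('w6')
print(proj(i,[518.5,63.5,44]),proj(i,[518.5,63.5,29]))
E
```

```text
time_s: 8.0
ee_pos: [519.5, 63.2, 91.4]
ee_rot: [-90.0, -0.2, 5.8]
force: [0.7, 0.5, -0.1]
gripper_width: 69.5
t 8.0 tcp [519.54  63.24  91.38] rot [-90.    -0.16   5.81] F [ 0.73  0.51 -0.11] w 69.5
t 8.05 tcp [519.54  63.21  91.5 ] rot [-90.    -0.18   5.81] F [ 0.28 -0.05  0.07] w 69.2
cam shift [-0.06 -0.01  0.09]
[283.31 233.  ] [283.32 225.15]
```

View pics/w6.png

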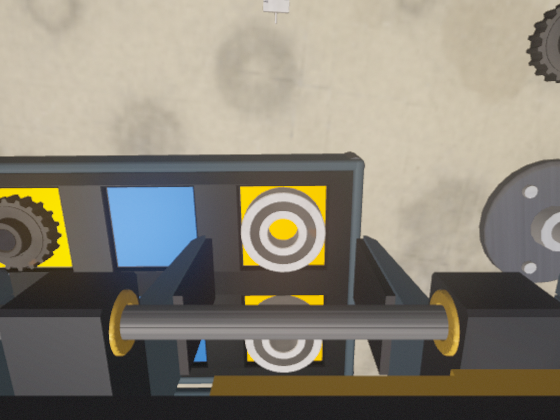

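```bash
python3 -m pendant '[{"delta_pos":[-0.2,2.5,0],"twist":[0,0,0],"grip":76},{"delta_pos":[-0.2,4.5,0],"twist":[0,0,0],"grip":76},{"delta_pos":[-0.2,5.55,0],"twist":[0,0,0],"grip":76},{"delta_pos":[-0.2,5.55,0],"twist":[0,0,0],"grip":0},{"delta_pos":[-0.2,5.55,0],"twist":[0,0,0],"grip":0}]' 30; python3 -m pendant '[{"delta_pos":[0,0,0],"twist":[0,0,0],"grip":0},{"delta_pos":[0,0,0],"twist":[0,0,0],"grip":0},{"delta_pos":[0,0,0],"twist":[0,0,0],"grip":0},{"delta_pos":[0,-1.5,0],"twist":[0,0,0],"grip":0},{"delta_pos":[0,-3,0],"twist":[0,0,0],"grip":0}]'; python3 -c "
from h import *
st();go([528,-19.2,70],6.2)"
```

```text
time_s: 8.55
ee_pos: [517.2, 63.0, 35.3]
ee_rot: [-90.0, -0.1, 5.8]
force: [0.1, -0.1, 0.1]
gripper_width: 55.9
time_s: 9.05
ee_pos: [515.3, 62.8, 64.1]
ee_rot: [-90.0, 0.1, 5.8]
force: [-0.1, -0.7, -1.7]
gripper_width: 50.4
t 9.05 tcp [515.35  62.85  64.11] rot [-89.99   0.13   5.81] F [-0.1  -0.72 -1.71] w 50.4
d [ 0.43 -0.59 -8.29] tw [-0.01 -0.39 -0.13]
```

```bash
python3 -m pendant '[{"delta_pos":[0.1,0,-4],"twist":[0,0,0],"grip":0},{"delta_pos":[0.3,0,-8.2],"twist":[0,0,0],"grip":0},{"delta_pos":[0.3,0,-8.2],"twist":[0,0,0],"grip":0},{"delta_pos":[0.3,0,-8.2],"twist":[0,0,0],"grip":0},{"delta_pos":[0.3,0,-8.2],"twist":[0,0,0],"grip":0}]'; python3 - <<'E'
from casefit import *
p,d,i,P=run('w7')
print(proj(i,[528.3,-19.4,34])); go([528,-19.2,36.5],6.2)
E
```

```text
time_s: 9.55
ee_pos: [527.0, -17.8, 64.1]
ee_rot: [-90.0, 0.1, 5.8]
force: [0.2, -0.3, -1.1]
gripper_width: 50.1
t 9.55 tcp [526.95 -17.76  64.06] rot [-89.96   0.06   5.82] F [ 0.15 -0.25 -1.11] w 50.1
t 9.6 tcp [527.03 -17.51  64.13] rot [-89.97   0.05   5.86] F [-0.02  0.14 -2.19] w 50.4
cam shift [0.05 0.21 0.06]
[279.52 247.15]
d [ 0.08  2.76 -0.18] tw [-0.03 -0.34 -0.05]
```

View pics/w7.png

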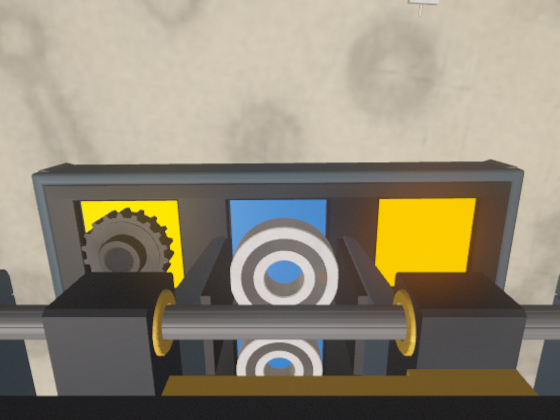

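```bash
python3 -m pendant '[{"delta_pos":[0.05,1.2,-0.2],"twist":[0,-0.4,0],"grip":0},{"delta_pos":[0.05,2.2,-0.2],"twist":[0,-0.4,0],"grip":0},{"delta_pos":[0.05,2.65,-0.2],"twist":[0,-0.4,0],"grip":0},{"delta_pos":[0.05,2.65,-0.2],"twist":[0,-0.4,0],"grip":0},{"delta_pos":[0.05,2.65,-0.2],"twist":[0,-0.4,0],"grip":0}]';  python3 -c "
from h import *
st();go([528,-19.2,36],6.2)"
```

```text
time_s: 10.1
ee_pos: [528.2, -20.2, 37.7]
ee_rot: [-90.0, 0.0, 6.2]
force: [-0.4, 0.1, -1.1]
gripper_width: 50.3
t 10.1 tcp [528.2  -20.16  37.68] rot [-89.99   0.02   6.23] F [-0.42  0.07 -1.06] w 50.3
d [-0.01  0.17  0.1 ] tw [-0.01  0.03 -0.02]
```

```bash
python3 -m pendant '[{"delta_pos":[0,0.15,0.08],"twist":[0,0,0],"grip":0},{"delta_pos":[0,0.15,0.08],"twist":[0,0,0],"grip":72},{"delta_pos":[0,0.15,0.08],"twist":[0,0,0],"grip":72},{"delta_pos":[0,0.15,0.08],"twist":[0,0,0],"grip":72},{"delta_pos":[0,-2,0],"twist":[0,0,0],"grip":72}]';  python3 -m pendant '[{"delta_pos":[0,-2,0],"twist":[0,0,0],"grip":76},{"delta_pos":[0,-4,0],"twist":[0,0,0],"grip":76},{"delta_pos":[0,-4,0],"twist":[0,0,0],"grip":76},{"delta_pos":[0,-4,0],"twist":[0,0,0],"grip":76},{"delta_pos":[0,-4,0],"twist":[0,0,0],"grip":76}]'; python3 - <<'E'
from casefit import *
p,d,i,P=run('w8')
print(proj(i,[528.3,-19.4,34]),proj(i,[528.3,-19.4,44])); go([594,71.4,110],6.2)
E
```

```text
time_s: 10.6
ee_pos: [526.2, -20.2, 56.2]
ee_rot: [-89.9, 0.3, 6.2]
force: [-0.0, -0.3, -0.4]
gripper_width: 65.7
time_s: 11.1
ee_pos: [527.5, -20.3, 96.9]
ee_rot: [-90.0, 0.1, 6.2]
force: [-0.4, -0.5, 0.6]
gripper_width: 69.6
t 11.1 tcp [527.45 -20.28  96.94] rot [-89.98   0.11   6.22] F [-0.39 -0.53  0.64] w 69.6
t 11.15 tcp [527.43 -20.3   96.85] rot [-89.97   0.12   6.21] F [-0.15  0.5  -0.42] w 69.3
cam shift [ 0.03  0.   -0.1 ]
[283.93 228.15] [283.95 233.3 ]
d [ 7.61 -1.33  8.4 ] tw [-0.03  0.01 -0.12]
```

View pics/w8.png

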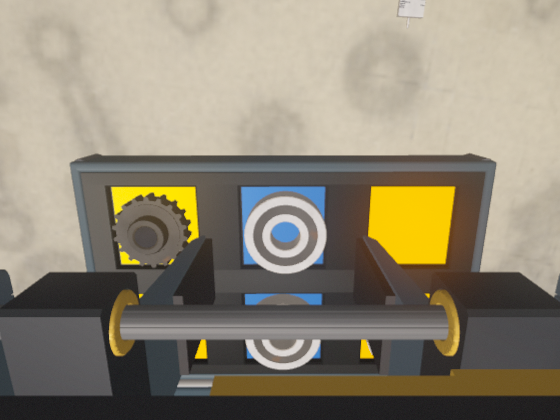

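```bash
python3 -m pendant '[{"delta_pos":[3.8,-1.3,4],"twist":[0,0,0],"grip":76},{"delta_pos":[7.55,-1.3,8.4],"twist":[0,0,0],"grip":76},{"delta_pos":[7.55,0,8.4],"twist":[0,0,0],"grip":76},{"delta_pos":[7.55,0,8.4],"twist":[0,0,0],"grip":76},{"delta_pos":[7.55,0,8.4],"twist":[0,0,0],"grip":76}]';  python3 - <<'E'
from casefit import *
p,d,i,P=run('w9')
print(proj(i,[594,71.4,44]),proj(i,[594.6,72.4,34])); go([594,71.4,35.5],6.2)
E
```

```text
time_s: 11.65
ee_pos: [592.6, 70.8, 96.2]
ee_rot: [-90.0, 0.2, 6.2]
force: [-0.3, -0.7, -0.5]
gripper_width: 69.3
t 11.65 tcp [592.57  70.83  96.25] rot [-90.03   0.25   6.25] F [-0.34 -0.74 -0.48] w 69.3
t 11.7 tcp [592.79  70.46  96.91] rot [-90.02   0.18   6.2 ] F [0.28 0.32 0.36] w 69.6
cam shift [ 0.   -0.37  0.55]
[283.39 234.67] [284.82 230.51]
d [0.15 6.14 0.08] tw [ 0.02  0.   -0.18]
```

View pics/w9.png

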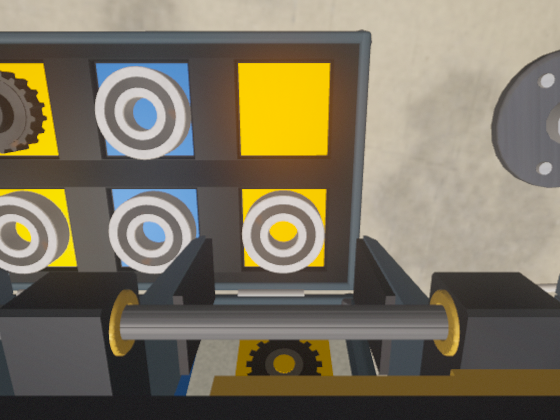

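```bash
python3 -m pendant '[{"delta_pos":[0,3,0.08],"twist":[0,0,0],"grip":76},{"delta_pos":[0,5,0.08],"twist":[0,0,0],"grip":76},{"delta_pos":[0,6.1,0.08],"twist":[0,0,0],"grip":76},{"delta_pos":[0,6.1,0.08],"twist":[0,0,0],"grip":76},{"delta_pos":[0,6.1,0.08],"twist":[0,0,0],"grip":0}]' 35; python3 -m pendant '[{"delta_pos":[0,0,0],"twist":[0,0,0],"grip":0},{"delta_pos":[0,0,0],"twist":[0,0,0],"grip":0},{"delta_pos":[0,0,0],"twist":[0,0,0],"grip":0},{"delta_pos":[0,0,0],"twist":[0,0,0],"grip":0},{"delta_pos":[0,-2,0],"twist":[0,0,0],"grip":0}]'; python3 -c "
from h import *
st();go([503,247,135],6.2)"
```

```text
time_s: 12.2
ee_pos: [594.4, 71.6, 37.7]
ee_rot: [-90.0, -0.1, 6.2]
force: [-0.3, 0.1, 0.8]
gripper_width: 64.0
time_s: 12.7
ee_pos: [592.1, 72.1, 55.0]
ee_rot: [-90.0, 0.3, 6.2]
force: [-0.4, -0.1, -1.5]
gripper_width: 49.8
t 12.7 tcp [592.12  72.09  54.96] rot [-89.98   0.31   6.21] F [-0.4  -0.11 -1.55] w 49.8
d [-7.01 -7.96 18.36] tw [-0.02  0.01 -0.31]
```

```bash
python3 - <<'E'
from h import *
i=imaging.camera_info('top')
print('foot',atz(i,184.1-.3,201.6-.3,10),'shoulder',atz(i,182.8,201,22),'top',atz(i,176.6,197.6,84))
P=np.load('P0.npy'); m=(P[...,2]>60)&(P[...,2]<95)&(abs(P[...,0]-505)<40)&(abs(P[...,1]-247)<40); print(P[m])
E
python3 -m pendant '[{"delta_pos":[0,-4,0],"twist":[0,0,0],"grip":0},{"delta_pos":[-0.5,-9,3],"twist":[0,0,0],"grip":0},{"delta_pos":[-1.5,-9.5,8],"twist":[0,0,0],"grip":0},{"delta_pos":[-2.5,-9.5,13],"twist":[0,0,0],"grip":0},{"delta_pos":[-2.5,-9.5,18.4],"twist":[0,0,0],"grip":0}]'; python3 -m pendant '[{"delta_pos":[0,0,0],"twist":[0,0,0],"grip":0},{"delta_pos":[0,0,0],"twist":[0,0,0],"grip":0},{"delta_pos":[0,0,0],"twist":[0,0,0],"grip":0},{"delta_pos":[0,0,0],"twist":[0,0,0],"grip":0},{"delta_pos":[0,0,0],"twist":[0,0,0],"grip":0}]';python3 - <<'E'
from casefit import *
p,d,i,P=run('w10')
E
```

```text
foot [503.36 249.54  10.  ] shoulder [502.72 248.69  22.  ] top [503.29 245.79  84.  ]
[[513.28 251.76  69.78]
 [513.25 249.28  70.38]
 [509.58 253.14  80.1 ]
 [509.26 250.    82.99]
 [510.16 249.76  76.16]
 [510.18 247.42  76.32]
 [510.57 245.94  73.56]
 [511.75 246.24  64.62]
 [506.76 254.08  84.13]
 [506.84 251.92  83.79]
 [506.67 249.12  85.54]
 [507.28 248.23  80.94]
 [507.84 247.19  76.76]
 [507.69 244.45  78.32]
 [508.4  243.72  72.94]
 [509.65 244.23  63.16]
 [504.43 253.82  84.63]
 [504.29 251.11  86.11]
 [504.55 249.4   84.26]
 [504.78 247.59  82.72]
 [504.93 245.59  81.83]
 [505.76 245.22  75.32]
 [506.23 243.94  71.83]
 [507.06 243.51  65.32]
 [503.29 256.62  75.1 ]
 [502.16 251.34  84.98]
 [502.6  250.1   81.56]
 [502.59 247.68  82.06]
 [503.21 246.85  77.19]
 [503.81 245.93  72.5 ]
 [503.78 243.47  73.08]
 [504.39 242.56  68.27]
 [501.34 257.43  72.08]
 [500.85 253.72  76.74]
 [500.66 250.84  78.74]
 [500.63 248.39  79.32]
 [500.83 246.51  77.98]
 [501.56 245.96  72.06]
 [502.11 244.92  67.69]
 [502.92 244.52  61.06]
 [499.33 255.68  69.89]
 [498.95 252.26  73.66]
 [499.04 250.09  73.25]
 [499.12 247.9   72.9 ]
 [499.24 245.79  72.26]
 [499.74 244.67  68.2 ]
 [497.55 252.15  65.93]
 [497.66 250.    65.39]
 [497.64 247.51  65.98]]
time_s: 13.2
ee_pos: [549.5, 242.4, 152.7]
ee_rot: [-90.0, -0.0, 6.2]
force: [1.1, -0.3, -1.3]
gripper_width: 49.7
time_s: 13.7
ee_pos: [551.2, 239.8, 151.8]
ee_rot: [-90.0, 0.0, 6.1]
force: [-0.9, -0.6, -1.1]
gripper_width: 49.8
t 13.7 tcp [551.15 239.76 151.82] rot [-90.     0.01   6.11] F [-0.87 -0.64 -1.13] w 49.8
t 13.75 tcp [551.16 239.89 151.87] rot [-90.     0.01   6.11] F [ 0.   -1.31 -1.45] w 49.8
cam shift [-0.01  0.12  0.05]
```

View pics/w10.png

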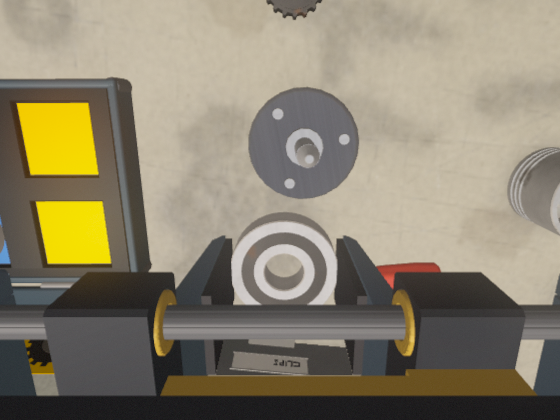

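```bash
python3 - <<'E'
import cv2
p=cv2.imread('pics/raw_w10.png'); c=p[80:330,220:370]; c=cv2.resize(c,None,fx=3,fy=3,interpolation=cv2.INTER_CUBIC); cv2.imwrite('pics/w10a.png',c[:390]);cv2.imwrite('pics/w10b.png',c[370:])
E
```

```text
(no output)
```

View pics/w10a.png

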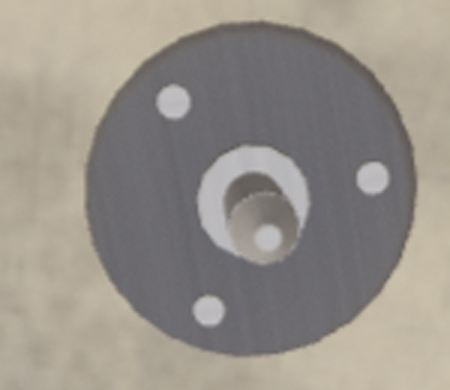

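View pics/w10b.png

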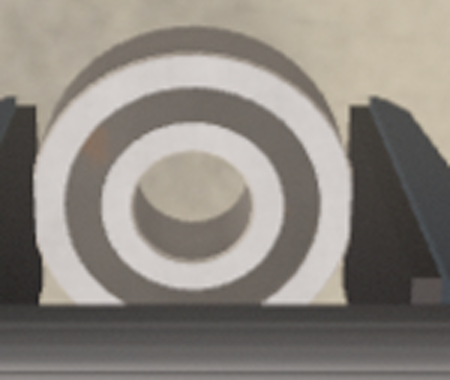

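```bash
python3 - <<'E'
from h import *
i=imaging.camera_info('wrist'); s=state()
print('top',atz(i,309,158.7,84),'foot',atz(i,303.2,142.2,10))
for r in [(193.5,206)]:
  for z in (158,160,162): print('brg',atz(i,220+r[0]/3-.3,203.3+r[1]/3-.3,z)-s['ee_pos'])
# ring radius check
a=atz(i,220+103/3,271.7,160);b=atz(i,220+285/3,271.7,160);print(np.linalg.norm(a-b))
a=atz(i,220+36/3,271.7,160);b=atz(i,220+351/3,271.7,160);print(np.linalg.norm(a-b))
E
```

```text
top [505.78 251.8   84.  ] foot [503.32 251.5   10.  ]
brg [-0.84  0.76  6.13]
brg [-1.79  0.65  8.13]
brg [-2.74  0.55 10.13]
28.709292385934162
49.689140058911704
```

```bash
python3 - <<'E'
from h import *
i=imaging.camera_info('wrist'); P=np.load('Pw.npy')
a=atz(i,220+86/3,142.2,10);b=atz(i,220+417/3,142.2,10);print('foot',np.linalg.norm(a-b))
print('depth brg face',[P[v,u].round(1).tolist() for u,v in [(240,271),(235,272),(262,270),(307,270),(330,270),(284,228),(284,222)]])
print('foot z',np.median(P[125:135,300:330,2]),'bench',np.median(P[60:80,300:350,2]),'case rim',P[150,125])
R=Ro.from_euler('xyz',state()['ee_rot'],degrees=True).as_matrix()
m=(P[...,2]>145)&(P[...,2]<172)&(np.linalg.norm(P[...,:2]-[550,240],axis=-1)<40); m[:, :225]=0; m[:,345:]=0; m[305:]=0
q=P[m]; print(len(q),q.min(0),q.max(0)); h=q[(q[:,2]>155)]; print(np.median(h,0),h.mean(0),h[:,:2].min(0),h[:,:2].max(0))
E
```

```text
foot 90.61708974536539
depth brg face [[552.0, 219.5, 158.3], [553.3, 217.0, 157.3], [550.4, 229.9, 158.4], [548.1, 251.2, 158.4], [546.9, 262.1, 158.5], [528.4, 238.1, 157.7], [525.5, 237.7, 157.9]]
foot z 11.042902876169112 bench 0.42317706978113667 case rim [522.01 113.5   29.13]
8320 [524.08 210.64 145.01] [569.84 267.28 171.96]
[545.4  239.46 157.82] [546.42 239.89 158.2 ] [524.08 211.03] [569.84 266.96]
```

```bash
python3 -c "
from h import *
go([549,251,103],6.2)"
```

```text
d [-0.1   4.89  1.13] tw [-0.   -0.09 -0.01]
```

```bash
python3 -m pendant '[{"delta_pos":[-0.1,2.5,1.1],"twist":[0,0,0],"grip":0},{"delta_pos":[-0.1,4.9,1.1],"twist":[0,0,0],"grip":0},{"delta_pos":[-0.1,4.9,1.1],"twist":[0,0,0],"grip":0},{"delta_pos":[-0.1,4.9,1.1],"twist":[0,0,0],"grip":0},{"delta_pos":[-0.1,4.9,1.1],"twist":[0,0,0],"grip":0}]'; python3 -m pendant '[{"delta_pos":[0,0,0],"twist":[0,0,0],"grip":0},{"delta_pos":[0,0,0],"twist":[0,0,0],"grip":0},{"delta_pos":[0,0,0],"twist":[0,0,0],"grip":0},{"delta_pos":[0,0,0],"twist":[0,0,0],"grip":0},{"delta_pos":[0,0,0],"twist":[0,0,0],"grip":0}]';python3 - <<'E'
from casefit import *
p,d,i,P=run('w11')
save('w11c',p,(200,140,370,310),3.5)
print('face z',np.median(P[265:275,236:244,2]),np.median(P[265:275,325:330,2]))
E
```

```text
time_s: 14.25
ee_pos: [549.8, 251.9, 104.4]
ee_rot: [-90.0, -0.1, 6.2]
force: [-0.4, -0.4, -1.3]
gripper_width: 49.9
time_s: 14.75
ee_pos: [548.7, 251.9, 103.0]
ee_rot: [-90.0, -0.0, 6.2]
force: [-0.1, 0.5, -1.1]
gripper_width: 49.7
t 14.75 tcp [548.68 251.86 103.03] rot [-89.99  -0.01   6.22] F [-0.13  0.49 -1.05] w 49.7
t 14.8 tcp [548.67 251.8  102.97] rot [-90.    -0.01   6.22] F [-0.71 -0.62 -0.54] w 49.9
cam shift [-0.    0.   -0.05]
face z 108.94346818462805 109.23970259808779
```

View pics/w11c.png

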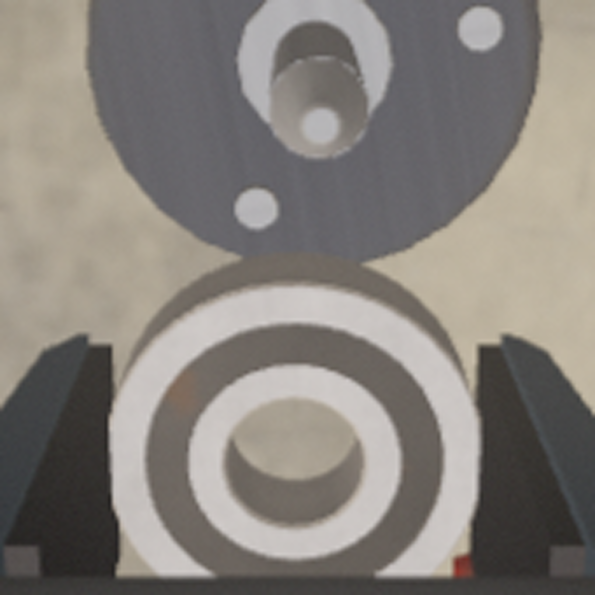

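```bash
python3 - <<'E'
from h import *
i=imaging.camera_info('wrist'); s=state()
T=atz(i,200+320/3.5-.35,140+126/3.5-.35,84); B=atz(i,200+294/3.5-.35,140+461.7/3.5-.35,109.1)
print(T,B,B-s['ee_pos'],'need',T-B); R=Ro.from_euler('xyz',s['ee_rot'],degrees=True); print(R.inv().apply(T-B)/10)
for a,b,z,v in [(110,481,109.1,455),(188,401,109.1,462)]: print(np.linalg.norm(atz(i,200+a/3.5,140+v/3.5,z)-atz(i,200+b/3.5,140+v/3.5,z)))
E
```

```text
[505.95 251.59  84.  ] [547.81 252.32 109.1 ] [-0.86  0.51  6.13] need [-41.86  -0.73 -25.1 ]
[-4.17  2.51  0.38]
50.70802822118805
29.160361732784374
```

```bash
python3 -m pendant '[{"delta_pos":[-2,0,0.35],"twist":[0,0,0],"grip":0},{"delta_pos":[-4.15,0,0.35],"twist":[0,0,0],"grip":0},{"delta_pos":[-4.15,0,0.35],"twist":[0,0,0],"grip":0},{"delta_pos":[-4.15,0,0.35],"twist":[0,0,0],"grip":0},{"delta_pos":[-4.15,0,0.35],"twist":[0,0,0],"grip":0}]'; python3 -m pendant '[{"delta_pos":[0,0.3,0],"twist":[0,0,0],"grip":0},{"delta_pos":[0,0.6,0],"twist":[0,0,0],"grip":0},{"delta_pos":[0,1.0,0],"twist":[0,0,0],"grip":0},{"delta_pos":[0,1.4,0],"twist":[0,0,0],"grip":0},{"delta_pos":[0,1.4,0],"twist":[0,0,0],"grip":0}]';python3 - <<'E'
from casefit import *
p,d,i,P=run('w12')
save('w12c',p,(200,140,370,310),3.5)
E
```

```text
time_s: 15.3
ee_pos: [508.1, 251.1, 103.2]
ee_rot: [-90.0, -0.1, 6.2]
force: [0.4, -0.5, -0.9]
gripper_width: 50.0
time_s: 15.8
ee_pos: [506.6, 250.6, 88.0]
ee_rot: [-90.0, 0.1, 6.2]
force: [0.2, 1.0, -1.0]
gripper_width: 49.9
t 15.8 tcp [506.6  250.56  88.04] rot [-90.03   0.09   6.21] F [ 0.17  0.96 -1.04] w 49.9
t 15.85 tcp [506.8  250.66  88.4 ] rot [-90.01   0.05   6.21] F [ 0.94 -0.1  -1.73] w 50.0
cam shift [0.11 0.07 0.33]
```

View pics/w12c.png

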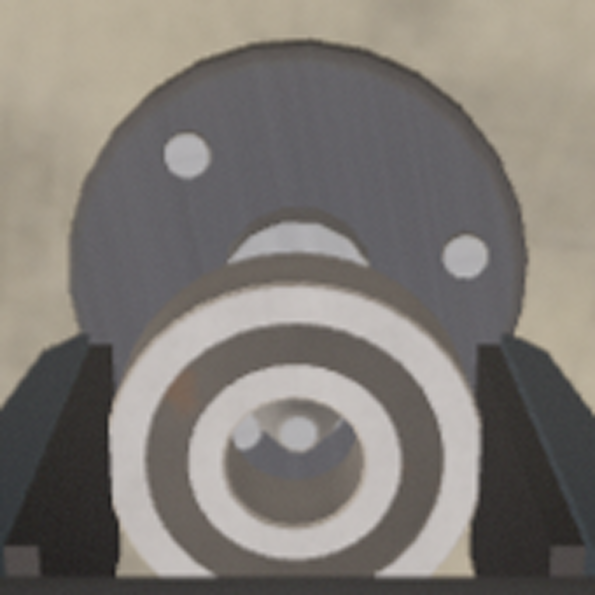

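```bash
python3 - <<'E'
from h import *
i=imaging.camera_info('wrist'); s=state()
T=atz(i,200+300/3.5-.35,140+434/3.5-.35,84)
for z in (94,94.6):
  B=atz(i,200+294/3.5-.35,140+461.7/3.5-.35,z); R=Ro.from_euler('xyz',s['ee_rot'],degrees=True);print(T-B, R.inv().apply(T-B))
E
```

```text
[  0.29   0.9  -10.  ] [ 0.4  10.    0.87]
[  0.58   0.93 -10.6 ] [ 0.68 10.6   0.87]
```

```bash
python3 -m pendant '[{"delta_pos":[0.05,0,0.08],"twist":[0,0,0],"grip":0},{"delta_pos":[0.05,0.3,0.08],"twist":[0,0,0],"grip":0},{"delta_pos":[0.05,0.7,0.08],"twist":[0,0,0],"grip":0},{"delta_pos":[0.05,1.1,0.08],"twist":[0,0,0],"grip":0},{"delta_pos":[0.05,1.5,0.08],"twist":[0,0,0],"grip":0}]'; python3 -c "
from h import *
st()"
```

```text
time_s: 16.35
ee_pos: [507.3, 251.6, 73.5]
ee_rot: [-90.0, 0.0, 6.2]
force: [-0.7, 0.5, -0.6]
gripper_width: 49.4
t 16.35 tcp [507.32 251.58  73.48] rot [-90.     0.01   6.22] F [-0.67  0.53 -0.63] w 49.4
```

No side force, so the bearing is on the shaft. Continuing down.

```bash
python3 -m pendant '[{"delta_pos":[0,0.6,0],"twist":[0,0,0],"grip":0},{"delta_pos":[0,1.2,0],"twist":[0,0,0],"grip":0},{"delta_pos":[0,1.8,0],"twist":[0,0,0],"grip":0},{"delta_pos":[0,2.4,0],"twist":[0,0,0],"grip":0},{"delta_pos":[0,2.4,0],"twist":[0,0,0],"grip":0}]'; python3 -m pendant '[{"delta_pos":[0,0.5,0],"twist":[0,0,0],"grip":0},{"delta_pos":[0,1.0,0],"twist":[0,0,0],"grip":0},{"delta_pos":[0,1.4,0],"twist":[0,0,0],"grip":0},{"delta_pos":[0,1.6,0],"twist":[0,0,0],"grip":0},{"delta_pos":[0,1.6,0],"twist":[0,0,0],"grip":0}]';  python3 -c "
from h import *
st()"
```

```text
time_s: 16.85
ee_pos: [506.8, 251.3, 48.8]
ee_rot: [-90.0, 0.1, 6.2]
force: [-0.3, -0.3, -1.7]
gripper_width: 49.8
time_s: 17.35
ee_pos: [507.3, 251.6, 33.6]
ee_rot: [-90.0, 0.0, 6.2]
force: [0.6, -0.5, -1.3]
gripper_width: 49.9
t 17.35 tcp [507.33 251.62  33.56] rot [-90.     0.02   6.22] F [ 0.6  -0.48 -1.27] w 49.9
```

```bash
python3 -m pendant '[{"delta_pos":[0,0.15,0],"twist":[0,0,0],"grip":0},{"delta_pos":[0,0.15,0],"twist":[0,0,0],"grip":0},{"delta_pos":[0,0.15,0],"twist":[0,0,0],"grip":76},{"delta_pos":[0,0.15,0],"twist":[0,0,0],"grip":76},{"delta_pos":[0,0.15,0],"twist":[0,0,0],"grip":76}]'; python3 -m pendant '[{"delta_pos":[0,-1,0],"twist":[0,0,0],"grip":76},{"delta_pos":[0,-4,0],"twist":[0,0,0],"grip":76},{"delta_pos":[0,-8,0],"twist":[0,0,0],"grip":76},{"delta_pos":[1.5,-11,0],"twist":[0,0,0],"grip":76},{"delta_pos":[4,-11,0],"twist":[0,0,0],"grip":76}]';  python3 - <<'E'
from casefit import *
p,d,i,P=run('w13')
E
```

```text
time_s: 17.85
ee_pos: [507.7, 251.8, 32.7]
ee_rot: [-90.0, -0.0, 6.2]
force: [0.2, 0.3, 0.4]
gripper_width: 68.8
time_s: 18.35
ee_pos: [549.4, 257.2, 148.9]
ee_rot: [-89.8, -0.6, 6.3]
force: [0.3, 0.7, -0.1]
gripper_width: 69.5
t 18.35 tcp [549.41 257.24 148.91] rot [-89.81  -0.56   6.26] F [ 0.27  0.72 -0.15] w 69.5
t 18.4 tcp [553.42 257.44 146.58] rot [-89.83  -0.69   6.21] F [ 4.2  -0.08  1.03] w 69.2
cam shift [ 3.61  0.26 -2.49]
```

View pics/w13.png

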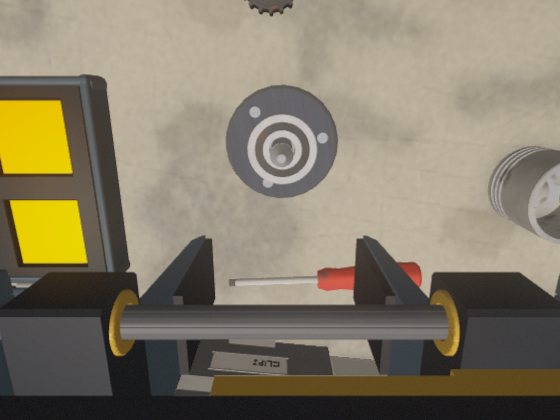

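```bash
python3 -c "
from h import *
go([385,249,100],6.2)"
```

```text
d [-16.89   4.46   0.97] tw [-0.17  0.01  0.69]
```

```bash
python3 -m pendant '[{"delta_pos":[-4,0,0.9],"twist":[0,0,0],"grip":70},{"delta_pos":[-8,0,0.9],"twist":[0,0,0],"grip":70},{"delta_pos":[-12,1,0.9],"twist":[0,0,0],"grip":70},{"delta_pos":[-15,3,0.9],"twist":[0,0,0],"grip":70},{"delta_pos":[-16.8,4.5,0.9],"twist":[0,0,0],"grip":70}]'; python3 -m pendant '[{"delta_pos":[0,0,0],"twist":[0,0,0],"grip":70},{"delta_pos":[0,0,0],"twist":[0,0,0],"grip":70},{"delta_pos":[0,0,0],"twist":[0,0,0],"grip":70},{"delta_pos":[0,0,0],"twist":[0,0,0],"grip":70},{"delta_pos":[0,0,0],"twist":[0,0,0],"grip":70}]';  python3 - <<'E'
from casefit import *
p,d,i,P=run('w14')
E
```

```text
time_s: 18.9
ee_pos: [376.4, 245.9, 97.3]
ee_rot: [-90.0, 0.1, 6.2]
force: [-0.3, -0.4, -0.8]
gripper_width: 63.6
time_s: 19.4
ee_pos: [380.3, 247.0, 97.8]
ee_rot: [-90.0, -0.1, 6.2]
force: [0.6, 0.8, -0.4]
gripper_width: 63.7
t 19.4 tcp [380.32 247.04  97.83] rot [-89.97  -0.07   6.18] F [ 0.65  0.82 -0.39] w 63.7
t 19.45 tcp [380.03 246.93  97.7 ] rot [-89.98  -0.05   6.19] F [-0.32  0.51 -0.31] w 63.9
cam shift [-0.22 -0.08 -0.12]
```

View pics/w14.png

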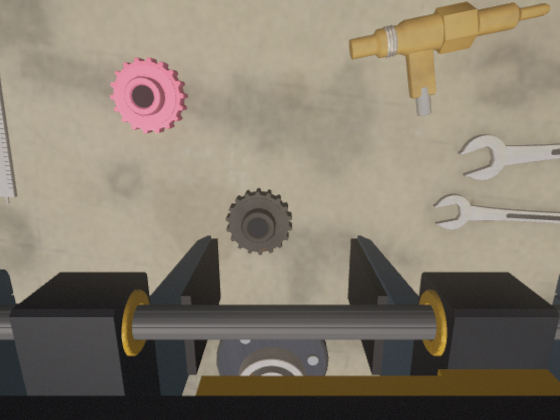

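```bash
python3 - <<'E'
from h import *
i=imaging.camera_info('wrist')
print(atz(i,259,221,10),atz(i,258.5,227.5,20)); go(np.r_[(atz(i,259,221,10)[:2]+atz(i,258.5,227.5,20)[:2])/2,5.5],6.2)
E
```

```text
[386.09 230.31  10.  ] [387.57 230.72  20.  ]
d [ 0.49  9.22 -1.71] tw [-0.02 -0.01  0.05]
```

```bash
python3 - <<'E'
from h import *
P=np.load('Pw.npy'); print(P[227,258],P[212,259],P[240,259]); q=P[175:270,215:300].reshape(-1,3); q=q[(q[:,2]>7)&(q[:,2]<25)]; print((q.min(0)+q.max(0))/2,np.median(q,0),q.min(0),q.max(0))
p,d,i=grab('top'); save('t3',p)
E
```

```text
[387.39 230.49  20.62] [376.84 230.17  19.4 ] [397.07 232.03  20.23]
[387.5  230.14  14.59] [385.12 230.28  13.12] [363.59 206.3    7.04] [411.41 253.98  22.14]
```

View pics/t3.png

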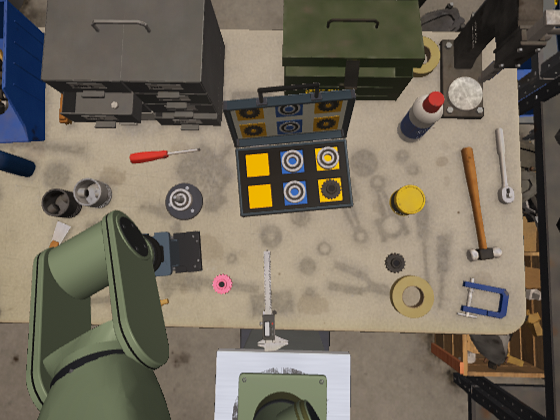

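```bash
python3 -m pendant '[{"delta_pos":[0.5,2,-1.7],"twist":[0,0,0],"grip":70},{"delta_pos":[0.5,5,-1.7],"twist":[0,0,0],"grip":70},{"delta_pos":[0.5,8,-1.7],"twist":[0,0,0],"grip":70},{"delta_pos":[0.5,9.2,-1.7],"twist":[0,0,0],"grip":70},{"delta_pos":[0.5,9.2,-1.7],"twist":[0,0,0],"grip":70}]'; python3 -c "
from h import *
st()"; python3 -m pendant '[{"delta_pos":[0,0,0],"twist":[0,0,0],"grip":0},{"delta_pos":[0,0,0],"twist":[0,0,0],"grip":0},{"delta_pos":[0,0,0],"twist":[0,0,0],"grip":0},{"delta_pos":[0,0,0],"twist":[0,0,0],"grip":0},{"delta_pos":[0,0,0],"twist":[0,0,0],"grip":0}]' 30; python3 -c "
from h import *
st()"
```

```text
time_s: 20.0
ee_pos: [385.0, 229.6, 3.8]
ee_rot: [-90.1, 0.2, 6.2]
force: [-0.6, 0.0, 0.2]
gripper_width: 64.0
t 20.0 tcp [385.01 229.64   3.85] rot [-90.09   0.22   6.2 ] F [-0.63  0.04  0.2 ] w 64.0
time_s: 20.5
ee_pos: [386.8, 230.8, 6.3]
ee_rot: [-89.9, -0.1, 6.2]
force: [0.0, -0.2, 5.5]
gripper_width: 46.6
t 20.5 tcp [386.8  230.81   6.27] rot [-89.95  -0.12   6.22] F [ 0.01 -0.18  5.47] w 46.6
```

```bash
python3 -c "
from h import *
go([518.5,64,80],6.2)"; python3 -m pendant '[{"delta_pos":[0,-2,0],"twist":[0,0,0],"grip":0},{"delta_pos":[0,-5,0],"twist":[0,0,0],"grip":0},{"delta_pos":[2,-7,-2],"twist":[0,0,0],"grip":0},{"delta_pos":[5,-7.5,-6],"twist":[0,0,0],"grip":0},{"delta_pos":[8,-7.5,-10],"twist":[0,0,0],"grip":0}]'; python3 -c "
from h import *
st();go([518.5,64,80],6.2)"
```

```text
d [ 11.3   -7.37 -18.  ] tw [-0.05  0.02  0.12]
time_s: 21.0
ee_pos: [477.5, 139.4, 81.8]
ee_rot: [-90.0, -0.2, 6.3]
force: [0.9, 0.7, -1.7]
gripper_width: 46.3
t 21.0 tcp [477.48 139.4   81.77] rot [-89.96  -0.16   6.34] F [ 0.92  0.7  -1.65] w 46.3
d [ 3.24  0.18 -7.95] tw [-0.04  0.14  0.16]
```

```bash
python3 -m pendant '[{"delta_pos":[1.5,0,-3.5],"twist":[0,0,0],"grip":0},{"delta_pos":[3.25,0,-7.9],"twist":[0,0,0],"grip":0},{"delta_pos":[3.25,1,-7.9],"twist":[0,0,0],"grip":0},{"delta_pos":[3.25,1.5,-7.9],"twist":[0,0,0],"grip":0},{"delta_pos":[3.25,1.5,-7.9],"twist":[0,0,0],"grip":0}]'; python3 - <<'E'
from casefit import *
p,d,i,P=run('w15');go([518.5,64,36.5],6.2);print(proj(i,[519,64,34]))
E
```

```text
time_s: 21.5
ee_pos: [515.2, 65.4, 64.2]
ee_rot: [-90.0, 0.2, 6.2]
force: [0.3, -0.3, -0.4]
gripper_width: 46.5
t 21.5 tcp [515.23  65.38  64.15] rot [-89.97   0.21   6.24] F [ 0.28 -0.33 -0.41] w 46.5
t 21.55 tcp [515.65  65.73  64.71] rot [-89.98   0.14   6.29] F [-0.16 -0.36 -1.03] w 46.4
cam shift [0.23 0.29 0.46]
d [ 0.27  2.82 -0.2 ] tw [-0.02  0.09 -0.14]
[279.55 251.16]
```

View pics/w15.png

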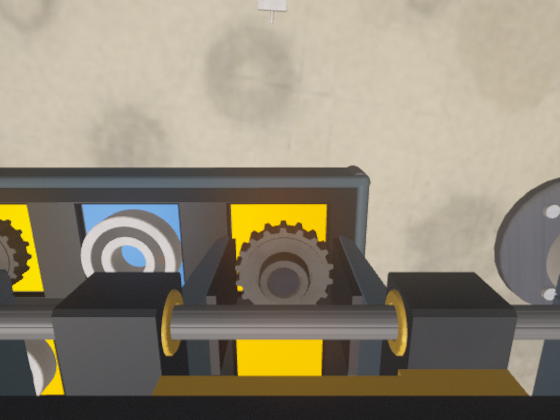

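```bash
python3 -m pendant '[{"delta_pos":[0.2,1,-0.2],"twist":[0,0,0],"grip":0},{"delta_pos":[0.2,2,-0.2],"twist":[0,0,0],"grip":0},{"delta_pos":[0.2,2.8,-0.2],"twist":[0,0,0],"grip":0},{"delta_pos":[0.2,2.8,-0.2],"twist":[0,0,0],"grip":0},{"delta_pos":[0.2,2.8,-0.2],"twist":[0,0,0],"grip":0}]'; python3 -m pendant '[{"delta_pos":[0,0,0],"twist":[0,0,0],"grip":0},{"delta_pos":[0,0,0],"twist":[0,0,0],"grip":70},{"delta_pos":[0,0,0],"twist":[0,0,0],"grip":70},{"delta_pos":[0,0,0],"twist":[0,0,0],"grip":70},{"delta_pos":[0,-2,0],"twist":[0,0,0],"grip":70}]';  python3 -c "
from h import *
st();go([365,-240,130],6.2)"
```

```text
time_s: 22.05
ee_pos: [519.0, 63.2, 37.1]
ee_rot: [-90.0, 0.0, 6.2]
force: [1.2, 0.3, -1.3]
gripper_width: 46.8
time_s: 22.55
ee_pos: [517.4, 62.8, 55.8]
ee_rot: [-90.0, 0.3, 6.2]
force: [0.8, -0.3, -0.0]
gripper_width: 63.4
t 22.55 tcp [517.44  62.8   55.83] rot [-89.99   0.29   6.21] F [ 0.82 -0.32 -0.02] w 63.4
d [-18.47  -7.33 -28.45] tw [-0.01  0.01 -0.29]
```

```bash
python3 -m pendant '[{"delta_pos":[0,-4,0],"twist":[0,0,0],"grip":70},{"delta_pos":[-3,-6.5,-3.5],"twist":[0,0,0],"grip":70},{"delta_pos":[-5.5,-6.5,-7.5],"twist":[0,0,0],"grip":70},{"delta_pos":[-8,-6.5,-11.5],"twist":[0,0,0],"grip":70},{"delta_pos":[-10.5,-6.5,-15.5],"twist":[0,0,0],"grip":70}]'; python3 - <<'E'
from casefit import *
p,d,i,P=run('w16');go([385,-258,110],6.2)
E
```

```text
time_s: 23.05
ee_pos: [430.9, -103.8, 123.0]
ee_rot: [-90.0, -0.1, 6.3]
force: [1.4, -0.4, -0.1]
gripper_width: 64.3
t 23.05 tcp [ 430.93 -103.8   123.03] rot [-90.04  -0.09   6.27] F [ 1.35 -0.44 -0.13] w 64.3
t 23.1 tcp [ 427.38 -108.8   122.68] rot [-90.22   0.17   6.08] F [-3.33 -3.24 -0.46] w 63.8
cam shift [-2.87 -4.15  0.02]
d [ -5.79   1.34 -14.38] tw [ 0.22 -0.12 -0.17]
```

View pics/w16.png

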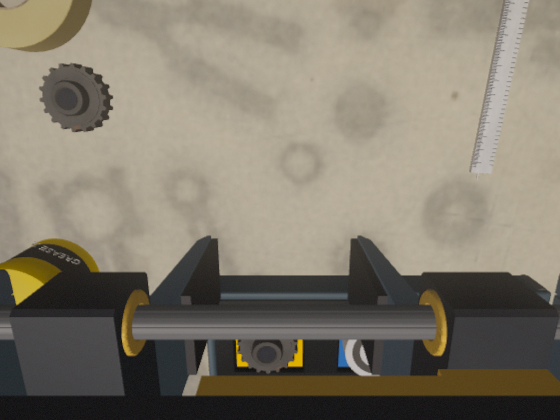

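```bash
python3 -m pendant '[{"delta_pos":[-1.8,0.5,-4],"twist":[0,0,0],"grip":70},{"delta_pos":[-3.6,1.3,-8],"twist":[0,0,0],"grip":70},{"delta_pos":[-5.2,1.3,-12],"twist":[0,0,0],"grip":70},{"delta_pos":[-5.8,1.3,-14.4],"twist":[0,0,0],"grip":70},{"delta_pos":[-5.8,1.3,-14.4],"twist":[0,0,0],"grip":70}]'; python3 -m pendant '[{"delta_pos":[0,0,0],"twist":[0,0,0],"grip":70},{"delta_pos":[0,0,0],"twist":[0,0,0],"grip":70},{"delta_pos":[0,0,0],"twist":[0,0,0],"grip":70},{"delta_pos":[0,0,0],"twist":[0,0,0],"grip":70},{"delta_pos":[0,0,0],"twist":[0,0,0],"grip":70}]'; python3 - <<'E'
from casefit import *
p,d,i,P=run('w17')
q=P[:300].reshape(-1,3); q=q[(q[:,2]>8)&(q[:,2]<24)&(np.linalg.norm(q[:,:2]-[366,-259],axis=1)<45)]; print((q.min(0)+q.max(0))/2,np.median(q,0),q.min(0),q.max(0))
E
```

```text
time_s: 23.6
ee_pos: [389.6, -254.6, 109.6]
ee_rot: [-90.1, -0.1, 6.0]
force: [0.3, 0.7, 1.0]
gripper_width: 63.8
time_s: 24.1
ee_pos: [389.8, -251.2, 109.4]
ee_rot: [-90.0, -0.0, 6.3]
force: [-0.2, -0.7, -0.1]
gripper_width: 63.8
t 24.1 tcp [ 389.85 -251.24  109.43] rot [-89.99  -0.01   6.28] F [-0.16 -0.68 -0.11] w 63.8
t 24.15 tcp [ 389.81 -251.39  109.41] rot [-90.    -0.01   6.27] F [ 0.05 -0.1   0.39] w 63.7
cam shift [-0.04 -0.12 -0.01]
[ 355.91 -266.54   16.03] [ 364.76 -263.29   13.2 ] [ 321.25 -293.94    8.07] [ 390.57 -239.14   24.  ]
```

View pics/w17.png

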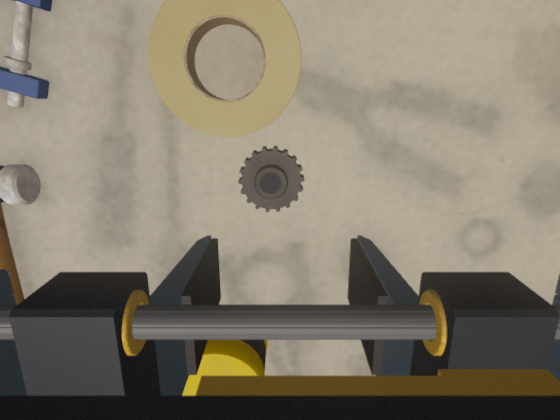

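```bash
python3 - <<'E'
from h import *
i=imaging.camera_info('wrist'); a=atz(i,271.5,179,11);b=atz(i,270.5,182,20)
print(a,b); go(np.r_[(a+b)[:2]/2,5.5],6.2)
E
```

```text
[ 366.4  -262.27   11.  ] [ 366.75 -262.66   20.  ]
d [-2.43 10.39 -0.85] tw [-0.    0.07  0.01]
```

```bash
python3 -m pendant '[{"delta_pos":[-2.4,2,-0.85],"twist":[0,0,0],"grip":70},{"delta_pos":[-2.4,5,-0.85],"twist":[0,0,0],"grip":70},{"delta_pos":[-2.4,8,-0.85],"twist":[0,0,0],"grip":70},{"delta_pos":[-2.4,10.3,-0.85],"twist":[0,0,0],"grip":70},{"delta_pos":[-2.4,10.3,-0.85],"twist":[0,0,0],"grip":70}]';  python3 -m pendant '[{"delta_pos":[0,0,0],"twist":[0,0,0],"grip":70},{"delta_pos":[0,0,0],"twist":[0,0,0],"grip":0},{"delta_pos":[0,0,0],"twist":[0,0,0],"grip":0},{"delta_pos":[0,0,0],"twist":[0,0,0],"grip":0},{"delta_pos":[0,0,0],"twist":[0,0,0],"grip":0}]' 30; python3 -c "
from h import *
st();go([594,72,85],6.2)"
```

```text
time_s: 24.65
ee_pos: [364.8, -261.4, 4.1]
ee_rot: [-89.7, 0.3, 6.2]
force: [0.3, 0.3, -0.0]
gripper_width: 63.8
time_s: 25.15
ee_pos: [367.4, -263.4, 7.4]
ee_rot: [-90.1, -0.1, 6.2]
force: [-1.0, 1.4, 6.4]
gripper_width: 46.5
t 25.15 tcp [ 367.42 -263.38    7.43] rot [-90.08  -0.1    6.22] F [-1.01  1.36  6.35] w 46.5
d [26.17 -7.75 30.88] tw [0.08 0.02 0.1 ]
```

```bash
python3 -m pendant '[{"delta_pos":[0,-4,0],"twist":[0,0,0],"grip":0},{"delta_pos":[1,-7.8,2],"twist":[0,0,0],"grip":0},{"delta_pos":[4,-7.8,5.5],"twist":[0,0,0],"grip":0},{"delta_pos":[7,-7.8,9],"twist":[0,0,0],"grip":0},{"delta_pos":[10,-7.8,12.5],"twist":[0,0,0],"grip":0}]';  python3 -m pendant '[{"delta_pos":[3,0,3.5],"twist":[0,0,0],"grip":0},{"delta_pos":[6,0,7],"twist":[0,0,0],"grip":0},{"delta_pos":[9,0,10.5],"twist":[0,0,0],"grip":0},{"delta_pos":[12,0,14],"twist":[0,0,0],"grip":0},{"delta_pos":[14.5,0,16.8],"twist":[0,0,0],"grip":0}]';python3 -c "
from h import *
st();go([593.5,72,65],6.2)"
```

```text
time_s: 25.65
ee_pos: [453.1, -126.5, 84.9]
ee_rot: [-90.0, -0.1, 6.2]
force: [1.1, -1.2, -1.7]
gripper_width: 46.0
time_s: 26.15
ee_pos: [579.4, 57.2, 84.3]
ee_rot: [-90.0, -0.0, 6.3]
force: [0.1, 0.2, -1.7]
gripper_width: 46.0
t 26.15 tcp [579.36  57.22  84.25] rot [-89.99  -0.01   6.29] F [ 0.15  0.18 -1.67] w 46.0
d [1.57 1.93 1.31] tw [-0.01  0.09  0.01]
```

```bash
python3 -m pendant '[{"delta_pos":[1.3,0,1.3],"twist":[0,0,0],"grip":0},{"delta_pos":[1.3,1,1.3],"twist":[0,0,0],"grip":0},{"delta_pos":[1.3,1.9,1.3],"twist":[0,0,0],"grip":0},{"delta_pos":[1.3,1.9,1.3],"twist":[0,0,0],"grip":0},{"delta_pos":[1.3,1.9,1.3],"twist":[0,0,0],"grip":0}]';python3 - <<'E'
from casefit import *
p,d,i,P=run('w18');go([593.5,72,37.5],6.2)
E
```

```text
time_s: 26.65
ee_pos: [588.9, 68.1, 64.8]
ee_rot: [-90.0, 0.1, 6.1]
force: [-0.6, 0.3, -1.8]
gripper_width: 46.8
t 26.65 tcp [588.91  68.11  64.83] rot [-90.     0.11   6.14] F [-0.58  0.34 -1.81] w 46.8
t 26.7 tcp [589.42  68.24  65.33] rot [-90.     0.04   6.15] F [-0.08 -0.28 -1.66] w 46.3
cam shift [0.33 0.09 0.41]
d [0.45 2.78 0.33] tw [ 0.   -0.05 -0.04]
```

View pics/w18.png

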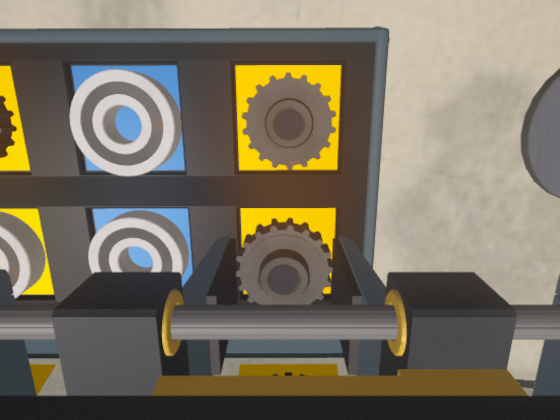

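```bash
python3 -m pendant '[{"delta_pos":[0.42,1,0.33],"twist":[0,0,0],"grip":0},{"delta_pos":[0.42,2,0.33],"twist":[0,0,0],"grip":0},{"delta_pos":[0.42,2.8,0.33],"twist":[0,0,0],"grip":0},{"delta_pos":[0.42,2.8,0.33],"twist":[0,0,0],"grip":0},{"delta_pos":[0.42,2.8,0.33],"twist":[0,0,0],"grip":0}]'; python3 -m pendant '[{"delta_pos":[0,0.05,0],"twist":[0,0,0],"grip":0},{"delta_pos":[0,0.05,0],"twist":[0,0,0],"grip":70},{"delta_pos":[0,0.05,0],"twist":[0,0,0],"grip":70},{"delta_pos":[0,0.05,0],"twist":[0,0,0],"grip":70},{"delta_pos":[0,-2,0],"twist":[0,0,0],"grip":70}]';  python3 -c "
from h import *
st();go([612,-94.4,96],6.2)"
```

```text
time_s: 27.2
ee_pos: [593.5, 72.9, 36.8]
ee_rot: [-90.0, 0.1, 6.2]
force: [-0.3, 0.6, -2.6]
gripper_width: 46.8
time_s: 27.7
ee_pos: [591.9, 72.8, 55.5]
ee_rot: [-90.0, 0.3, 6.2]
force: [-0.4, 0.9, -0.4]
gripper_width: 63.8
t 27.7 tcp [591.9   72.76  55.46] rot [-89.99   0.31   6.22] F [-0.38  0.9  -0.44] w 63.8
d [  0.17  -4.06 -16.84] tw [-0.01  0.02 -0.31]
```

Next is the far-right bearing. I'll also check the two placed gears on the way.

```bash
python3 -m pendant '[{"delta_pos":[0,-3,0],"twist":[0,0,0],"grip":76},{"delta_pos":[0,-4,-4],"twist":[0,0,0],"grip":76},{"delta_pos":[0,-4,-9],"twist":[0,0,0],"grip":76},{"delta_pos":[0,-4,-13.5],"twist":[0,0,0],"grip":76},{"delta_pos":[0,-4,-16.9],"twist":[0,0,0],"grip":76}]';  python3 -m pendant '[{"delta_pos":[0,0,0],"twist":[0,0,0],"grip":76},{"delta_pos":[0,0,0],"twist":[0,0,0],"grip":76},{"delta_pos":[0,0,0],"twist":[0,0,0],"grip":76},{"delta_pos":[0,0,0],"twist":[0,0,0],"grip":76},{"delta_pos":[0,0,0],"twist":[0,0,0],"grip":76}]'; python3 - <<'E'
from casefit import *
p,d,i,P=run('w19');go([611.5,-94.4,35.7],6.2); print(proj(i,[612,-94.4,44]))
E
```

```text
time_s: 28.2
ee_pos: [612.4, -97.6, 98.0]
ee_rot: [-90.0, -0.1, 6.2]
force: [0.9, 0.1, -0.4]
gripper_width: 69.3
time_s: 28.7
ee_pos: [612.1, -93.9, 97.5]
ee_rot: [-90.0, -0.0, 6.3]
force: [0.3, -0.2, -0.1]
gripper_width: 69.6
t 28.7 tcp [612.14 -93.89  97.46] rot [-89.99  -0.     6.31] F [ 0.29 -0.16 -0.06] w 69.6
t 28.75 tcp [612.15 -94.04  97.46] rot [-89.99  -0.     6.3 ] F [ 0.1  -0.11 -0.  ] w 69.5
cam shift [ 0.02 -0.13 -0.  ]
d [-0.07  6.18 -0.03] tw [-0.01  0.1   0.  ]
[281.94 231.16]
```

View pics/w19.png

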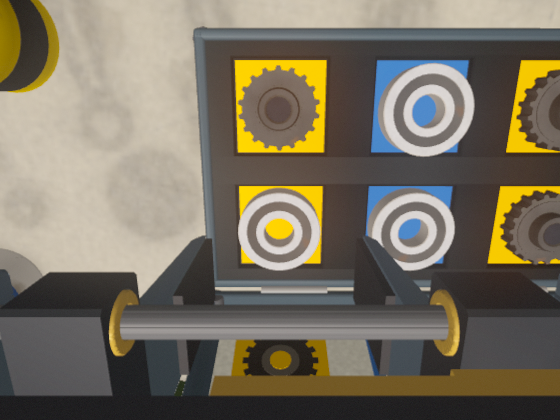

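```bash
python3 -m pendant '[{"delta_pos":[0,3,-0.2],"twist":[0,0,0],"grip":76},{"delta_pos":[0,5,-0.2],"twist":[0,0,0],"grip":76},{"delta_pos":[0,6.15,-0.2],"twist":[0,0,0],"grip":76},{"delta_pos":[0,6.15,-0.2],"twist":[0,0,0],"grip":76},{"delta_pos":[0,6.15,-0.2],"twist":[0,0,0],"grip":0}]' 35; python3 -m pendant '[{"delta_pos":[0,0,0],"twist":[0,0,0],"grip":0},{"delta_pos":[0,0,0],"twist":[0,0,0],"grip":0},{"delta_pos":[0,0,0],"twist":[0,0,0],"grip":0},{"delta_pos":[0,0,0],"twist":[0,0,0],"grip":0},{"delta_pos":[0,-2,0],"twist":[0,0,0],"grip":0}]'; python3 -c "
from h import *
st();go([548.7,251.5,140],6.2)"
```

```text
time_s: 29.25
ee_pos: [612.8, -96.8, 36.2]
ee_rot: [-90.0, -0.0, 6.2]
force: [-0.3, 0.3, 0.1]
gripper_width: 64.0
time_s: 29.75
ee_pos: [610.1, -96.6, 53.4]
ee_rot: [-89.9, 0.4, 6.2]
force: [0.3, 0.3, -2.2]
gripper_width: 50.3
t 29.75 tcp [610.06 -96.63  53.44] rot [-89.89   0.36   6.22] F [ 0.34  0.27 -2.15] w 50.3
d [-2.38 -8.58 35.29] tw [-0.11  0.02 -0.36]
```

```bash
python3 -m pendant '[{"delta_pos":[0,-4.5,0],"twist":[0,0,0],"grip":0},{"delta_pos":[-0.3,-8,3],"twist":[0,0,0],"grip":0},{"delta_pos":[-0.6,-8.6,7.5],"twist":[0,0,0],"grip":0},{"delta_pos":[-0.9,-8.6,12],"twist":[0,0,0],"grip":0},{"delta_pos":[-1.2,-8.6,16.5],"twist":[0,0,0],"grip":0}]'; python3 -m pendant '[{"delta_pos":[-0.3,0,4.5],"twist":[0,0,0],"grip":0},{"delta_pos":[-0.6,0,9],"twist":[0,0,0],"grip":0},{"delta_pos":[-0.9,0,13.5],"twist":[0,0,0],"grip":0},{"delta_pos":[-1.2,0,17],"twist":[0,0,0],"grip":0},{"delta_pos":[-1.2,0,18.7],"twist":[0,0,0],"grip":0}]'; python3 -c "
from h import *
st();go([549,251.5,104],6.2)"
```

```text
time_s: 30.25
ee_pos: [582.0, 66.9, 142.2]
ee_rot: [-90.0, -0.0, 6.2]
force: [1.2, 0.6, -1.9]
gripper_width: 50.0
time_s: 30.75
ee_pos: [549.1, 252.9, 141.5]
ee_rot: [-90.0, 0.1, 6.4]
force: [0.9, -0.1, -1.2]
gripper_width: 50.7
t 30.75 tcp [549.15 252.89 141.47] rot [-89.98   0.06   6.38] F [ 0.92 -0.08 -1.17] w 50.7
d [-0.03  3.75 -0.14] tw [-0.02  0.18 -0.06]
```

```bash
python3 -m pendant '[{"delta_pos":[0,2,0],"twist":[0,0,0],"grip":0},{"delta_pos":[0,3.7,0],"twist":[0,0,0],"grip":0},{"delta_pos":[0,3.7,0],"twist":[0,0,0],"grip":0},{"delta_pos":[0,3.7,0],"twist":[0,0,0],"grip":0},{"delta_pos":[0,3.7,0],"twist":[0,0,0],"grip":0}]'; python3 -m pendant '[{"delta_pos":[0,0,0],"twist":[0,0,0],"grip":0},{"delta_pos":[0,0,0],"twist":[0,0,0],"grip":0},{"delta_pos":[0,0,0],"twist":[0,0,0],"grip":0},{"delta_pos":[0,0,0],"twist":[0,0,0],"grip":0},{"delta_pos":[0,0,0],"twist":[0,0,0],"grip":0}]'; python3 - <<'E'
from casefit import *
p,d,i,P=run('w20')
save('w20c',p,(200,140,370,310),3.5)
print('face z',np.median(P[265:275,236:244,2]),np.median(P[265:275,325:330,2]))
E
```

```text
time_s: 31.25
ee_pos: [551.2, 250.0, 105.9]
ee_rot: [-90.0, -0.1, 6.2]
force: [-0.7, 0.8, -1.4]
gripper_width: 49.9
time_s: 31.75
ee_pos: [550.4, 250.3, 105.0]
ee_rot: [-90.0, -0.0, 6.2]
force: [-0.1, 1.0, -1.9]
gripper_width: 50.2
t 31.75 tcp [550.39 250.3  105.01] rot [-90.    -0.01   6.22] F [-0.06  1.02 -1.89] w 50.2
t 31.8 tcp [550.38 250.3  104.98] rot [-89.99  -0.01   6.22] F [-0.87  0.27 -1.81] w 50.0
cam shift [-0.    0.01 -0.04]
face z 112.82193219829233 112.85817485315701
```

View pics/w20c.png

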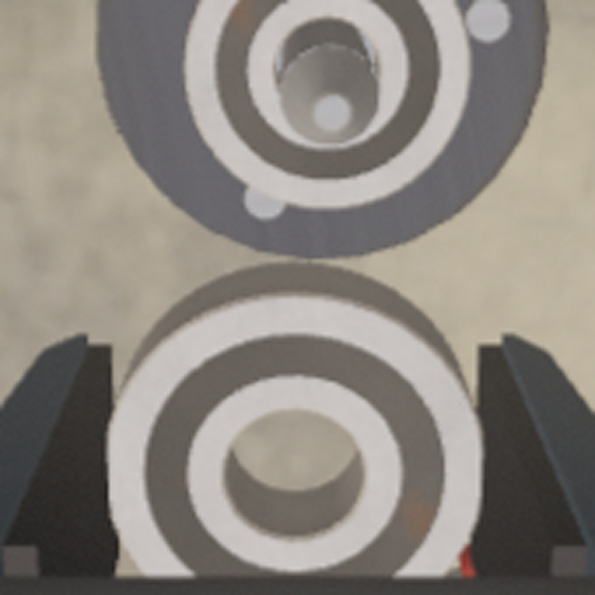

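```bash
python3 - <<'E'
from h import *
i=imaging.camera_info('wrist'); s=state()
T=atz(i,200+332/3.5-.35,140+112/3.5-.35,84); B=atz(i,200+294.5/3.5-.35,140+473/3.5-.35,112.8)
R=Ro.from_euler('xyz',s['ee_rot'],degrees=True); print(T,B-s['ee_pos'],R.inv().apply(T-B)/10)
E
```

```text
[505.79 251.66  84.  ] [0.01 0.65 7.82] [-4.43  2.88  0.55]
```

```bash
python3 -m pendant '[{"delta_pos":[-2.2,0,0.58],"twist":[0,0,0],"grip":0},{"delta_pos":[-4.4,0,0.58],"twist":[0,0,0],"grip":0},{"delta_pos":[-4.4,0,0.58],"twist":[0,0,0],"grip":0},{"delta_pos":[-4.4,0,0.58],"twist":[0,0,0],"grip":0},{"delta_pos":[-4.4,0,0.58],"twist":[0,0,0],"grip":0}]'; python3 -m pendant '[{"delta_pos":[0,0.4,0],"twist":[0,0,0],"grip":0},{"delta_pos":[0,0.8,0],"twist":[0,0,0],"grip":0},{"delta_pos":[0,1.2,0],"twist":[0,0,0],"grip":0},{"delta_pos":[0,1.8,0],"twist":[0,0,0],"grip":0},{"delta_pos":[0,1.8,0],"twist":[0,0,0],"grip":0}]';python3 - <<'E'
from casefit import *
p,d,i,P=run('w21')
save('w21c',p,(200,140,370,310),3.5)
E
```

```text
time_s: 32.3
ee_pos: [507.1, 251.6, 105.2]
ee_rot: [-90.0, -0.1, 6.2]
force: [-0.7, 0.4, -1.6]
gripper_width: 49.7
time_s: 32.8
ee_pos: [505.4, 250.9, 85.7]
ee_rot: [-90.0, 0.1, 6.2]
force: [0.4, -0.8, -1.6]
gripper_width: 50.0
t 32.8 tcp [505.38 250.93  85.7 ] rot [-90.04   0.12   6.21] F [ 0.38 -0.82 -1.61] w 50.0
t 32.85 tcp [505.67 251.09  86.21] rot [-90.02   0.07   6.22] F [ 0.09  0.15 -0.91] w 50.0
cam shift [0.14 0.09 0.43]
```

View pics/w21c.png

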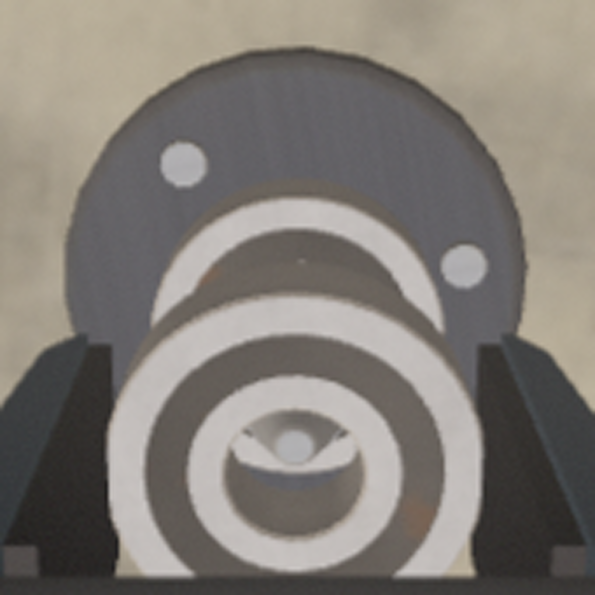

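```bash
python3 -m pendant '[{"delta_pos":[0.05,0,0.02],"twist":[0,0,0],"grip":0},{"delta_pos":[0.06,0.3,0.02],"twist":[0,0,0],"grip":0},{"delta_pos":[0.06,0.7,0.02],"twist":[0,0,0],"grip":0},{"delta_pos":[0.06,1.1,0.02],"twist":[0,0,0],"grip":0},{"delta_pos":[0.06,1.5,0.02],"twist":[0,0,0],"grip":0}]'; python3 -c "
from h import *
st()"
```

```text
time_s: 33.35
ee_pos: [506.5, 251.5, 71.5]
ee_rot: [-90.0, 0.0, 6.2]
force: [0.8, -0.1, -0.8]
gripper_width: 50.0
t 33.35 tcp [506.5  251.51  71.5 ] rot [-90.     0.01   6.22] F [ 0.76 -0.06 -0.79] w 50.0
```

```bash
python3 -m pendant '[{"delta_pos":[0,0.6,0],"twist":[0,0,0],"grip":0},{"delta_pos":[0,1.2,0],"twist":[0,0,0],"grip":0},{"delta_pos":[0,1.8,0],"twist":[0,0,0],"grip":0},{"delta_pos":[0,2.3,0],"twist":[0,0,0],"grip":0},{"delta_pos":[0,2.5,0],"twist":[0,0,0],"grip":0}]'; python3 -m pendant '[{"delta_pos":[0,0.1,0],"twist":[0,0,0],"grip":0},{"delta_pos":[0,0.1,0],"twist":[0,0,0],"grip":0},{"delta_pos":[0,0.1,0],"twist":[0,0,0],"grip":76},{"delta_pos":[0,0.1,0],"twist":[0,0,0],"grip":76},{"delta_pos":[0,0.1,0],"twist":[0,0,0],"grip":76}]';  python3 -c "
from h import *
st()"
```

```text
time_s: 33.85
ee_pos: [506.3, 251.4, 46.2]
ee_rot: [-90.0, 0.1, 6.2]
force: [-0.8, 0.1, -1.1]
gripper_width: 50.2
time_s: 34.35
ee_pos: [506.9, 251.7, 46.3]
ee_rot: [-90.0, -0.1, 6.2]
force: [-0.0, 0.2, 0.2]
gripper_width: 69.0
t 34.35 tcp [506.88 251.73  46.33] rot [-89.98  -0.05   6.22] F [-0.01  0.19  0.24] w 69.0
```

```bash
python3 -m pendant '[{"delta_pos":[0,-2,0],"twist":[0,0,0],"grip":76},{"delta_pos":[0,-5,0],"twist":[0,0,0],"grip":76},{"delta_pos":[0,-9,0],"twist":[0,0,0],"grip":76},{"delta_pos":[1.5,-12,0],"twist":[0,0,0],"grip":76},{"delta_pos":[4,-13,0],"twist":[0,0,0],"grip":76}]';  python3 -m pendant '[{"delta_pos":[0,0,0],"twist":[0,0,0],"grip":76},{"delta_pos":[0,0,0],"twist":[0,0,0],"grip":76},{"delta_pos":[0,0,0],"twist":[0,0,0],"grip":76},{"delta_pos":[0,0,0],"twist":[0,0,0],"grip":76},{"delta_pos":[0,0,0],"twist":[0,0,0],"grip":76}]'; python3 - <<'E'
from casefit import *
p,d,i,P=run('w22')
m=(np.linalg.norm(P[...,:2]-[506,251.5],axis=-1)<26)&(np.linalg.norm(P[...,:2]-[506,251.5],axis=-1)>15)
print('z ring',np.percentile(P[m][:,2],[5,25,50,75,95]))
E
```

```text
time_s: 34.85
ee_pos: [547.5, 256.7, 180.6]
ee_rot: [-89.9, -0.4, 6.3]
force: [-0.3, 0.6, -0.7]
gripper_width: 69.4
time_s: 35.35
ee_pos: [545.6, 255.8, 175.4]
ee_rot: [-90.0, 0.1, 6.2]
force: [-0.5, 0.5, 0.1]
gripper_width: 69.5
t 35.35 tcp [545.59 255.77 175.35] rot [-90.02   0.08   6.23] F [-0.5   0.47  0.09] w 69.5
t 35.4 tcp [545.8  255.79 175.54] rot [-90.01   0.05   6.23] F [-0.43 -0.96  0.27] w 69.3
cam shift [0.12 0.03 0.12]
z ring [ 51.12 270.62 281.98 288.78 292.22]
```

View pics/w22.png

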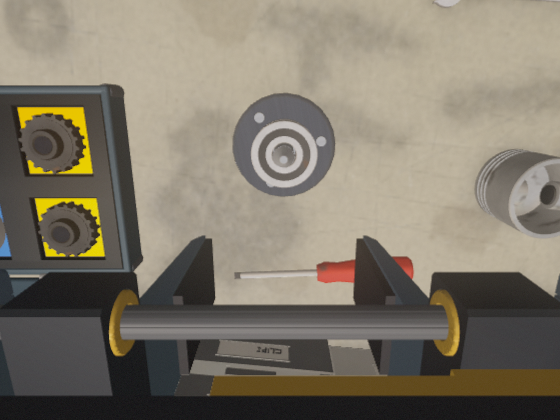

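```bash
python3 -m pendant '[{"delta_pos":[0,-4,0],"twist":[0,8.5,0],"grip":45},{"delta_pos":[0,-8.5,0],"twist":[0,17,0],"grip":45},{"delta_pos":[0,-12.5,0],"twist":[0,25.5,0],"grip":45},{"delta_pos":[0,-12.5,-4],"twist":[0,34,0],"grip":45},{"delta_pos":[0,-12.5,-8],"twist":[0,42,0],"grip":45}]'; python3 - <<'E'
from h import *
st(); p,d,i=grab('top'); save('t4',p); go([702,-2.5,300],-83.9)
E
```

```text
time_s: 35.9
ee_pos: [555.4, 176.4, 302.4]
ee_rot: [-89.9, -0.1, -36.0]
force: [0.6, -0.4, -0.2]
gripper_width: 40.8
t 35.9 tcp [555.35 176.42 302.43] rot [-89.85  -0.12 -35.96] F [ 0.56 -0.38 -0.23] w 40.8
d [22.02  0.3  -5.14] tw [ 0.07 47.42  0.34]
```

View pics/t4.png

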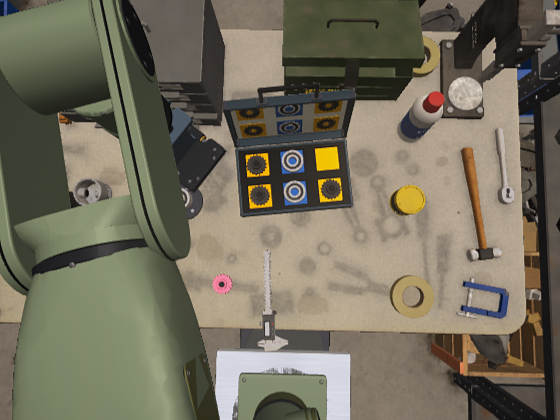

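```bash
python3 -m pendant '[{"delta_pos":[4.5,0,-1],"twist":[0,8.5,0],"grip":45},{"delta_pos":[9,0,-2],"twist":[0,17,0],"grip":45},{"delta_pos":[13.5,0,-3],"twist":[0,25.5,0],"grip":45},{"delta_pos":[18,0,-4],"twist":[0,34,0],"grip":45},{"delta_pos":[22,0,-5.1],"twist":[0,42,0],"grip":45}]'; python3 -m pendant '[{"delta_pos":[0,0,0],"twist":[0,5.4,0],"grip":45},{"delta_pos":[0,0,0],"twist":[0,5.4,0],"grip":45},{"delta_pos":[0,0,0],"twist":[0,5.4,0],"grip":45},{"delta_pos":[0,0,0],"twist":[0,5.4,0],"grip":45},{"delta_pos":[0,0,0],"twist":[0,5.4,0],"grip":45}]'; python3 - <<'E'
from casefit import *
p,d,i,P=run('w23'); go([702,-2.5,222],-83.9); print(proj(i,[702,-2.5,236]))
E
```

```text
time_s: 36.45
ee_pos: [704.7, 4.8, 300.3]
ee_rot: [-90.0, 0.0, -78.1]
force: [0.9, 0.9, 0.1]
gripper_width: 41.2
time_s: 36.95
ee_pos: [703.3, 7.3, 301.5]
ee_rot: [-90.0, 0.0, -83.1]
force: [0.1, 0.2, -0.2]
gripper_width: 41.1
t 36.95 tcp [703.25   7.27 301.46] rot [-89.97   0.   -83.06] F [ 0.14  0.24 -0.23] w 41.1
t 37.0 tcp [703.31   7.16 301.41] rot [-89.97   0.   -83.08] F [ 0.31  0.35 -0.29] w 41.2
cam shift [ 0.08 -0.09 -0.02]
d [ 0.94  7.94 -0.25] tw [-0.03  0.82 -0.  ]
[279.71 240.27]
```

View pics/w23.png

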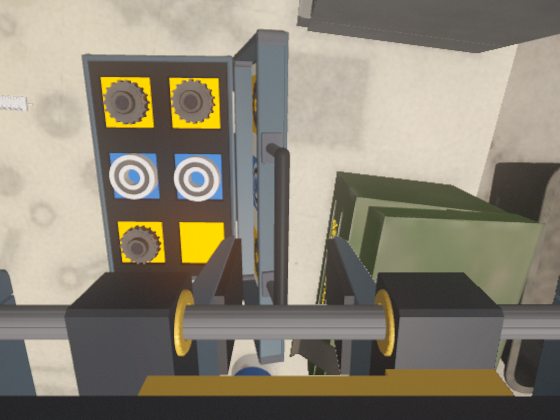

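```bash
python3 -m pendant '[{"delta_pos":[0.9,2,-0.1],"twist":[0,0.8,0],"grip":42},{"delta_pos":[0.9,4.5,-0.1],"twist":[0,0.8,0],"grip":42},{"delta_pos":[0.9,7,-0.1],"twist":[0,0.8,0],"grip":42},{"delta_pos":[0.9,7.8,-0.1],"twist":[0,0.8,0],"grip":42},{"delta_pos":[0.9,7.8,-0.1],"twist":[0,0.8,0],"grip":42}]';python3 -c "
from h import *
st()"; python3 -m pendant '[{"delta_pos":[0,0,0],"twist":[0,0,0],"grip":0},{"delta_pos":[0,0,0],"twist":[0,0,0],"grip":0},{"delta_pos":[0,0,0],"twist":[0,0,0],"grip":0},{"delta_pos":[0,0,0],"twist":[0,0,0],"grip":0},{"delta_pos":[0,0,0],"twist":[0,0,0],"grip":0}]' 25; python3 -c "
from h import *
st()"
```

```text
time_s: 37.5
ee_pos: [703.1, -2.4, 221.8]
ee_rot: [-90.1, 0.0, -83.9]
force: [-0.4, -0.3, 0.3]
gripper_width: 38.2
t 37.5 tcp [703.06  -2.41 221.85] rot [-90.14   0.02 -83.94] F [-0.4  -0.35  0.34] w 38.2
time_s: 38.0
ee_pos: [703.2, -2.8, 223.8]
ee_rot: [-90.0, -0.0, -84.0]
force: [-2.4, -0.4, 4.2]
gripper_width: 9.2
t 38.0 tcp [703.23  -2.79 223.79] rot [-90.03  -0.   -83.97] F [-2.45 -0.41  4.24] w 9.2
```

```bash
python3 - <<'E'
import numpy as np
f=lambda a:np.array([-204*np.cos(a)+10*np.sin(a),204*np.sin(a)+10*np.cos(a)])
A=np.radians(np.linspace(103.1,0,26))
for k in range(0,25,5):
    print([ [0,round(-(f(A[k+j])-f(A[k]))[1]/10,2),round((f(A[k+j])-f(A[k]))[0]/10,2)] for j in range(1,6)])
E
```

```text
[[0, np.float64(-0.35), np.float64(-1.43)], [0, np.float64(-0.6), np.float64(-2.88)], [0, np.float64(-0.74), np.float64(-4.34)], [0, np.float64(-0.78), np.float64(-5.81)], [0, np.float64(-0.71), np.float64(-7.28)]]
[[0, np.float64(0.17), np.float64(-1.46)], [0, np.float64(0.45), np.float64(-2.9)], [0, np.float64(0.83), np.float64(-4.32)], [0, np.float64(1.31), np.float64(-5.71)], [0, np.float64(1.9), np.float64(-7.06)]]
[[0, np.float64(0.68), np.float64(-1.3)], [0, np.float64(1.44), np.float64(-2.56)], [0, np.float64(2.3), np.float64(-3.75)], [0, np.float64(3.24), np.float64(-4.88)], [0, np.float64(4.26), np.float64(-5.94)]]
[[0, np.float64(1.09), np.float64(-0.98)], [0, np.float64(2.25), np.float64(-1.89)], [0, np.float64(3.48), np.float64(-2.7)], [0, np.float64(4.75), np.float64(-3.43)], [0, np.float64(6.08), np.float64(-4.06)]]
[[0, np.float64(1.37), np.float64(-0.54)], [0, np.float64(2.77), np.float64(-0.97)], [0, np.float64(4.2), np.float64(-1.3)], [0, np.float64(5.66), np.float64(-1.53)], [0, np.float64(7.12), np.float64(-1.66)]]
```

```bash
python3 -m pendant '[{"delta_pos":[0,-0.35,-1.4],"twist":[0,0,0],"grip":0},{"delta_pos":[0,-0.6,-2.9],"twist":[0,0,0],"grip":0},{"delta_pos":[0,-0.75,-4.3],"twist":[0,0,0],"grip":0},{"delta_pos":[0,-0.8,-5.8],"twist":[0,0,0],"grip":0},{"delta_pos":[0,-0.7,-7.3],"twist":[0,0,0],"grip":0}]' 25; python3 -m pendant '[{"delta_pos":[0,0.15,-1.45],"twist":[0,0,0],"grip":0},{"delta_pos":[0,0.45,-2.9],"twist":[0,0,0],"grip":0},{"delta_pos":[0,0.85,-4.3],"twist":[0,0,0],"grip":0},{"delta_pos":[0,1.3,-5.7],"twist":[0,0,0],"grip":0},{"delta_pos":[0,1.9,-7.05],"twist":[0,0,0],"grip":0}]'; python3 -c "
from h import *
st()"
```

```text
time_s: 38.5
ee_pos: [633.7, -10.4, 231.9]
ee_rot: [-89.5, -0.0, -84.0]
force: [3.3, 0.6, 4.2]
gripper_width: 9.5
time_s: 39.0
ee_pos: [562.9, -18.0, 212.6]
ee_rot: [-89.6, -0.1, -84.0]
force: [1.8, -0.7, 3.2]
gripper_width: 9.3
t 39.0 tcp [562.9  -17.99 212.59] rot [-89.58  -0.07 -83.97] F [ 1.83 -0.71  3.18] w 9.3
```

```bash
python3 -m pendant '[{"delta_pos":[0,0.7,-1.3],"twist":[0,0,0],"grip":0},{"delta_pos":[0,1.45,-2.55],"twist":[0,0,0],"grip":0},{"delta_pos":[0,2.3,-3.75],"twist":[0,0,0],"grip":0},{"delta_pos":[0,3.25,-4.9],"twist":[0,0,0],"grip":0},{"delta_pos":[0,4.25,-5.95],"twist":[0,0,0],"grip":0}]'; python3 -m pendant '[{"delta_pos":[0,1.1,-1],"twist":[0,0,0],"grip":0},{"delta_pos":[0,2.25,-1.9],"twist":[0,0,0],"grip":0},{"delta_pos":[0,3.5,-2.7],"twist":[0,0,0],"grip":0},{"delta_pos":[0,4.75,-3.4],"twist":[0,0,0],"grip":0},{"delta_pos":[0,6.1,-4.05],"twist":[0,0,0],"grip":0}]'; python3 -c "
from h import *
st()"
```

```text
time_s: 39.5
ee_pos: [503.4, -24.4, 169.3]
ee_rot: [-89.7, -0.1, -84.0]
force: [1.9, -0.7, 1.6]
gripper_width: 9.3
time_s: 40.0
ee_pos: [462.4, -28.8, 107.8]
ee_rot: [-89.8, -0.1, -83.9]
force: [0.5, -1.7, 2.0]
gripper_width: 9.4
t 40.0 tcp [462.41 -28.85 107.84] rot [-89.82  -0.09 -83.95] F [ 0.54 -1.71  1.99] w 9.4
```

```bash
python3 -m pendant '[{"delta_pos":[0,1.4,-0.55],"twist":[0,0,0],"grip":0},{"delta_pos":[0,2.8,-1],"twist":[0,0,0],"grip":0},{"delta_pos":[0,4.2,-1.3],"twist":[0,0,0],"grip":0},{"delta_pos":[0,5.6,-1.5],"twist":[0,0,0],"grip":0},{"delta_pos":[0,6.7,-1.65],"twist":[0,0,0],"grip":0}]'; python3 -m pendant '[{"delta_pos":[0,0.3,0],"twist":[0,0,0],"grip":0},{"delta_pos":[0,0.5,0],"twist":[0,0,0],"grip":0},{"delta_pos":[0,0.6,0],"twist":[0,0,0],"grip":0},{"delta_pos":[0,0.6,0],"twist":[0,0,0],"grip":0},{"delta_pos":[0,0.6,0],"twist":[0,0,0],"grip":0}]'; python3 -c "
from h import *
st()"
```

```text
time_s: 40.5
ee_pos: [445.2, -30.7, 40.1]
ee_rot: [-90.0, -0.1, -83.9]
force: [-1.2, -2.9, 2.2]
gripper_width: 9.2
time_s: 41.0
ee_pos: [444.8, -30.7, 34.5]
ee_rot: [-90.1, -0.1, -83.9]
force: [-1.8, -5.5, -2.0]
gripper_width: 9.1
t 41.0 tcp [444.78 -30.71  34.52] rot [-90.05  -0.07 -83.92] F [-1.8  -5.46 -1.97] w 9.1
```

```bash
python3 -m pendant '[{"delta_pos":[0,0.2,0],"twist":[0,0,0],"grip":0},{"delta_pos":[0,0.4,0],"twist":[0,0,0],"grip":0},{"delta_pos":[0,0.4,0],"twist":[0,0,0],"grip":0},{"delta_pos":[0,0.4,0],"twist":[0,0,0],"grip":0},{"delta_pos":[0,0.4,0],"twist":[0,0,0],"grip":0}]'; python3 -c "
from h import *
st()"
```

```text
time_s: 41.5
ee_pos: [444.7, -30.7, 31.7]
ee_rot: [-90.1, -0.1, -83.9]
force: [-4.5, -5.7, 11.4]
gripper_width: 9.3
t 41.5 tcp [444.69 -30.73  31.7 ] rot [-90.05  -0.07 -83.92] F [-4.47 -5.71 11.44] w 9.3
```

```bash
python3 -m pendant '[{"delta_pos":[0,0.15,0],"twist":[0,0,0],"grip":0},{"delta_pos":[0,0.3,0],"twist":[0,0,0],"grip":0},{"delta_pos":[0,0.3,0],"twist":[0,0,0],"grip":0},{"delta_pos":[0,0.3,0],"twist":[0,0,0],"grip":0},{"delta_pos":[0,0.3,0],"twist":[0,0,0],"grip":0}]'; python3 -c "
from h import *
st()"; python3 -m pendant '[{"delta_pos":[0,-0.2,0],"twist":[0,0,0],"grip":0},{"delta_pos":[0,-0.2,0],"twist":[0,0,0],"grip":32},{"delta_pos":[0,-0.2,0],"twist":[0,0,0],"grip":32},{"delta_pos":[0,-0.2,0],"twist":[0,0,0],"grip":32},{"delta_pos":[0,-0.2,0],"twist":[0,0,0],"grip":32}]'; python3 -m pendant '[{"delta_pos":[0,-2,0],"twist":[0,0,0],"grip":34},{"delta_pos":[0,-5,0],"twist":[0,0,0],"grip":34},{"delta_pos":[0,-10,0],"twist":[0,0,0],"grip":34},{"delta_pos":[0,-14,-3],"twist":[0,0,0],"grip":34},{"delta_pos":[4,-14,-6],"twist":[0,0,0],"grip":34}]'; python3 -m pendant '[{"delta_pos":[5,0,-2],"twist":[0,0,0],"grip":34},{"delta_pos":[10,0,-3],"twist":[0,0,0],"grip":34},{"delta_pos":[15,0,-3],"twist":[0,0,0],"grip":34},{"delta_pos":[20,0,-3],"twist":[0,0,0],"grip":34},{"delta_pos":[25,0,-3],"twist":[0,0,0],"grip":34}]';  python3 - <<'E'
from h import *
st(); p,d,i=grab('top'); save('t5',p); P=cloud(d,i); np.save('P5.npy',P)
reg=np.zeros(P.shape[:2],np.uint8); cv2.fillPoly(reg,[np.array([[242,150],[342,141],[348,197],[245,204]])],1)
q=P[(reg>0)&(P[...,2]<90)]; A=np.c_[q[:,:2],np.ones(len(q))]; c=np.linalg.lstsq(A,q[:,2],rcond=None)[0]; print('n',len(q),c,'z mid',q[:,2].mean(),'tilt',np.degrees(np.arctan(c[:2])))
E
```

```text
time_s: 42.0
ee_pos: [444.7, -30.7, 30.8]
ee_rot: [-90.0, -0.1, -83.9]
force: [-10.0, -5.8, 32.0]
gripper_width: 9.1
t 42.0 tcp [444.72 -30.69  30.77] rot [-90.01  -0.08 -83.92] F [-9.96 -5.84 31.98] w 9.1
time_s: 42.5
ee_pos: [445.4, -29.8, 29.3]
ee_rot: [-90.0, 0.0, -84.0]
force: [-0.3, -0.5, 0.9]
gripper_width: 29.3
time_s: 43.0
ee_pos: [393.1, -74.6, 174.1]
ee_rot: [-89.4, -0.1, -83.6]
force: [0.8, -1.6, -0.3]
gripper_width: 31.1
time_s: 43.5
ee_pos: [385.4, -325.2, 169.3]
ee_rot: [-90.0, 0.0, -84.0]
force: [1.2, 0.7, 0.0]
gripper_width: 31.3
t 43.5 tcp [ 385.41 -325.2   169.29] rot [-89.96   0.02 -84.03] F [1.21 0.66 0.04] w 31.3
n 5747 [-0.    0.   58.93] z mid 58.311560655544874 tilt [-0.06  0.05]
```

View pics/t5.png

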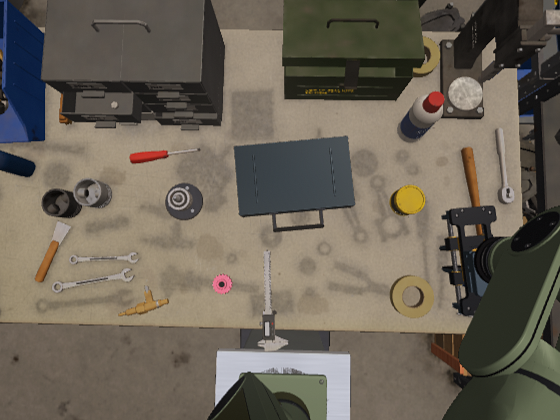

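```bash
python3 -c "
from workcell import job
print(job.job_done())"
```

```text
the job is handed in; nothing more can be done
None
```

The job is done and handed in at about 44 s of the 208 s allowed; no verdict was reported.

**What I did**
- I opened the lid to its stop. The case held four bearings and one gear, and two more gears lay on the bench. The far blue bearing and the near-right gear were already right, so I left them.
- I moved the near-left bearing into the empty near blue pocket.
- I slid the far-left bearing over the shaft, which freed a pocket for the second gear.
- I packed the left bench gear near-left and the right one far-left. The left gear had been knocked about 3 cm during the run, so I located it again before gripping.
- I slid the far-right bearing onto the shaft last, then swung the lid shut. The far-right yellow pocket stays empty because I found only three gears.

**Last checks**
- **Case contents:** the pictures just before closing showed a bearing in both blue pockets and gears in three yellow pockets, all flat.
- **Shaft:** both bearings are stacked on it. The top face read about 51–52 mm, which matches two bearings on the shoulder. That figure comes from a depth sample that was mostly other surfaces, so the picture is the better evidence.
- **Lid:** the top camera shows it level within 0.1°, with its top at 58 mm against about 57.5 mm expected.
- **Bystanders:** the tin, the screwdriver and the pink gear are where they started.

**Disagreements**
- The top and wrist cameras differed by a few millimetres on the shaft position, up to about 6 mm on one single-pixel reading. I used the wrist view, and both bearings went down without side force.
- Contact force reached about 65 N at the wrist when the lid met its open stop, and 32 N when I pressed it shut.

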